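Lock a spring nut into a sloping channel

TASK

Take the red-handled spring nut from its wooden cradle and lock it into the sloping aluminium channel at the yellow mark: push its foot down through the slot against the spring, twist it a quarter turn and let it spring up so that its grooves catch the channel lips. Leave it there, and leave the other things on the bench where they are.

Things in the scene. Friction and masses are not known exactly. Their poses are not given: they have to be found in the camera images.
- nut_grip (a point): Centre of the red handle bar of the loose spring nut (about 0.28 kg, 100 mm tall). x runs along the handle and along the steel foot below, y across, z up the stem. Handle 60 (x) x 22 (y) x 36 (z): grip it across its width. Foot 64 (x) x 24 (y): top 47 mm, underside 62 mm below this point. Half a turn about z looks the same. It starts upright, 92 mm above the bench.
- plunger (a joint): Brass spring plunger, 18 diameter, under the nut's foot: 0 = out (20 mm below the foot, 82 mm below the handle's centre), 0.016 = fully pressed in (m). 8 N starts it moving, 14.4 N presses it fully in.
- cradle: Fixed plywood cradle, 92 (x) x 60 x 37 mm high, where the nut stands. Origin: centre of its underside; x along the nut's foot. The foot rests on ledges 30 mm up with 2 to 4 mm play; the plunger hangs between them. Lift the nut straight up 35 mm to be clear.
- mark_point (a point): Mid-slot, in the plane of the lips' outer face, at the middle of the yellow band (40 mm wide) that marks where the nut belongs; 110 mm above the bench. x along the slot (level), y across it up the slope, z square out of the face, 30 degrees from vertical. Locked here, the foot lies along y, lip edges in its grooves (2.5 mm play), handle centre 40 mm out along z.
- channel: Fixed aluminium channel, 268 long, ends closed, 84 wide; inside 76 wide, floor 36 mm below the face. Origin: mid-length, mid-slot, in the face; axes as mark_point, which is up to 45 mm along x. Slot 32 wide; lips 6 thick, turned-down edges 4 wide reach 12 mm below the face. Foot enters along x; it turns, either way, when the handle centre is under 35 mm out (30 with plunger fully in).
- pan: Bystander: dark steel bowl, 170 diameter, 35 high. Origin: centre of its underside.
- cup: Bystander: white mug, 72 diameter, 65 high. Origin: centre of its underside.
- hammer: Bystander: hammer lying along its x. Origin: its underside, about mid-length.
- wrench: Bystander: wrench lying along its x. Origin: its underside, about mid-length.
- driver: Bystander: screwdriver lying along its x. Origin: its underside, about mid-length.
- can: Bystander: grey can, 60 diameter, 90 high. Origin: centre of its underside.
- billet: Bystander: steel round, 50 diameter, 40 high. Origin: centre of its underside.
- nut: The same nut: origin on the stem's axis at groove-floor height, 52 mm below the handle's centre; axes as nut_grip. Round stem, 20 diameter, from foot to handle. Two grooves, 5 deep, cross the foot's top along y, each from 13.5 to 22.5 mm out from the stem's axis in x.
Things that resemble listed ones, but are neither listed nor needed, are in the scene too. What is shaped like the nut but purple or turquoise is not meant.

How it is judged:
On the way:
1. the foot goes down through the slot, lengthwise (y of nut_grip in the frame of mark_point between -0.015 and 0.015 m and z of nut_grip in the frame of mark_point below 0.044 m and angle between the x axis of nut_grip and the x axis of mark_point, either way round below 0.4 rad and angle between the z axis of nut_grip and the z axis of mark_point, either way round below 0.3 rad), for 0.02 s.
At the end, for the whole second after the job is handed in: The nut is locked in the channel at the yellow mark: handle centre within 22 mm of the mark's middle along the slot, within 6 mm of mid-slot, 35.5 to 44.5 mm out from the channel face; foot across the slot within 0.25 rad, stem square to the face within 0.15 rad; at rest and let go (x of nut_grip in the frame of mark_point between -0.022 and 0.022 m and y of nut_grip in the frame of mark_point between -0.006 and 0.006 m and z of nut_grip in the frame of mark_point between 0.0355 and 0.0445 m and angle between the x axis of nut_grip and the y axis of mark_point, either way round below 0.25 rad and angle between the z axis of nut_grip and the z axis of mark_point, either way round below 0.15 rad and linear speed of nut below 0.02 m/s and angular speed of nut below 0.2 rad/s and not (contact force between the fingers and nut above 0.1 N)); the robot touches nothing.
It fails at once if a bystander is shoved more than 30 mm (distance of any of pan, cup, hammer, wrench, driver, can, billet from where it was at the start of the episode above 0.03 m).
It also fails if it takes over 54 s, if anything falls off the work surface, if the arm or the gripper's body presses on something with over 40 N, if the wrist force passes 120 N, or if a joint passes its speed limit or range.

ROBOT

A 6-joint arm with a two-finger parallel gripper is mounted at the origin on the work surface. World frame = base frame: x ahead of the robot, y to its left, z up, the work surface at z = 0. Lengths are in m, angles in rad, forces in N, time in s.
With the tool pointing down it reaches from about 0.35 to 0.725 m from the base axis. Payload 4.3 kg.
Tool frame: the origin (TCP) lies at the very end of the fingers, on their centre line; the grasp point (between the pads) lies 19 mm behind it (ctrl.grip_depth is the distance from the TCP to the grasp point, in m); y points along the fingers, x is the direction in which the jaws open and shut, and the axes are right-handed (so a half turn about y gives the same grasp; the last joint's range is limited). The gripper opens to 85 mm and grips with 20 to 120 N. Pads are 22 mm wide; open, the fingers measure 114 mm over their backs; the gripper's body (76 mm by 85 mm) begins 54 mm behind the grasp point. The pads swing forward as they close: fully open they stand 13 mm farther back than shut.
Start: joints at [1.065, 0.377, 0.081, 1.274, 0, 1.46], TCP at [0.222, 0.531, 0.211] pointing down, gripper open.
Joint ranges: [-2.72, 2.72], [-0.84, 1.66], [-1.02, 1.22], [-1.77, 2.12], [-1.37, 1.28], [-3.14, 3.14]. Speed limits (rad/s): [2.57, 2.57, 3.14, 3.14, 3.14, 3.14].

INTERFACE

Orientations are given as a rotation vector (axis times angle).
In Python, from station import readout, camera, get_calibration, ctrl gives the robot as it stands.
- The arm moves only by the shell command python3 -m inch 'ROWS' [OPENING] [FORCE]. ROWS is JSON, a list of rows, each an object with "translation": the shift along the tool's x, y, z in m, a list of three; "angular": the turn, a rotation vector about the tool's x, y, z in rad, a list of three. A call has 1 to 5 rows; each row is the pose to reach, as a shift and turn from the pose commanded when the call began, along the tool's axes at that moment; what a row does not reach only later rows make up. A row lasts 1/12 s, in which the tool goes at most 41.7 mm and 7.16 degrees, less where a joint would pass 70% of its speed; a pose out of reach is approached as far as the arm can. A call with a gripper value outside its range is refused whole. OPENING is the finger opening in m, from 0 to 0.0854, set as the call begins (- or left out, the last holds). The fingers move at their own pace and stop on an object; FORCE is the grip in N (left out, the last holds). Time passes only in rows, so rows that repeat a pose let the fingers close. It gives the time, the measured TCP pose, the force and the opening at its end, in the units of the state.
- readout.state(): the state, without advancing time (a new reading comes with each control period).
- camera(name): name is "scene" or "top" or "wrist"; returns (picture, depth): 400x640x3 uint8, red, green, blue; 400x640 float32, m along the optical axis (not along the pixel's ray), 0 where there is no reading.
- get_calibration(name): a dict with "mtx" (3x3 intrinsics, pixels), "extrinsics" (4x4, takes a point from camera to world coordinates); the wrist camera has in their place "hand_eye" (4x4, takes a point from camera to tool coordinates, whose origin is the TCP and whose axes are the tool frame's). Camera axes: x right, y down, z forward; pixel columns grow to the right and rows downward; lengths in m; the calibration is good to about 2 mm. A picture is of the moment at which its call begins: read the wrist's pose just before it. get_calibration takes no time and is no camera call.
- ctrl.close_job(): hands the job in, once; it reports no verdict.
The state is a dict: "time": time; "joint_pos": joint angles; "joint_vel": joint speeds; "tau": joint torques, N m; "tool_pos": TCP position; "tcp_rot": TCP orientation; "ft_force": force on the tool from outside, world axes, zero at the start; "ft_torque": the same for the moment, N m; "opening": opening from 0.0 (shut) to 1.0 (fully open).
Only numpy, scipy, OpenCV 4.12 (cv2) and the standard library are available. Lean on these libraries where they do the work, as an engineer would, in place of code of your own. Each camera call takes 0.05 s, during which the arm holds its last target.

## Working session

There is one attempt and no reset: what is moved stays moved. The work goes in short steps, Python scripts to look and compute and a shell command to move; the robot and the scene stay as the last step left them, time stands still between calls to the robot, and variables do not carry over. Pictures are saved under pics/ and viewed, and the job is handed in when it is done.

```bash
ls; mkdir -p pics; python3 - <<'E'
from station import readout, camera, get_calibration, ctrl
import cv2, numpy as np
print(readout.state(), ctrl.grip_depth)
for n in ["scene","top","wrist"]:
    s=readout.state()
    p,d=camera(n); np.savez(f"pics/{n}0.npz",p=p,d=d)
    cv2.imwrite(f"pics/{n}0.png",p[:,:,::-1]); print(n,{k:np.round(v,4).tolist() for k,v in get_calibration(n).items() if k!='x'})
E
```

```text
pics
{'time': 0.0, 'joint_pos': array([1.06468160e+00, 3.78083583e-01, 7.95879662e-02, 1.27435259e+00,
       1.77366111e-05, 1.46049738e+00]), 'joint_vel': array([-8.00546931e-04, -3.76279221e-04, -6.48890151e-04,  2.10337504e-05,
        4.34453417e-04,  2.58936326e-04]), 'tau': array([-1.64938556e-03, -4.63608456e+01,  2.69872445e+01,  2.07548548e-02,
       -1.59943124e-04,  1.10388898e-07]), 'tool_pos': array([0.22134682, 0.52993527, 0.21003448]), 'tcp_rot': array([-1.37179582, -0.9114996 ,  0.91451534]), 'ft_force': array([-1.16169108,  0.56624378, -0.15687499]), 'ft_torque': array([-0.02928469,  0.02775009, -0.01203573]), 'opening': 1.0053562841556942} 0.0187
scene {'mtx': [[487.457, 0.0, 321.8742], [0.0, 487.457, 203.164], [0.0, 0.0, 1.0]], 'extrinsics': [[-0.3672, 0.7248, -0.583, 1.4716], [0.9301, 0.2937, -0.2207, 0.3917], [0.0113, -0.6232, -0.7819, 1.3675], [0.0, 0.0, 0.0, 1.0]]}
top {'mtx': [[461.5165, 0.0, 318.1251], [0.0, 461.5165, 204.7151], [0.0, 0.0, 1.0]], 'extrinsics': [[0.0248, -0.9942, 0.105, 0.3814], [-0.9994, -0.0271, -0.0199, 0.0305], [0.0226, -0.1044, -0.9943, 1.3949], [0.0, 0.0, 0.0, 1.0]]}
wrist {'mtx': [[313.188, 0.0, 323.5257], [0.0, 313.188, 202.8399], [0.0, 0.0, 1.0]], 'hand_eye': [[1.0, 0.0012, -0.0011, -0.0006], [0.0013, -0.2583, 0.9661, -0.1643], [0.0009, -0.9661, -0.2583, 0.0649], [0.0, 0.0, 0.0, 1.0]]}
```

View pics/scene0.png

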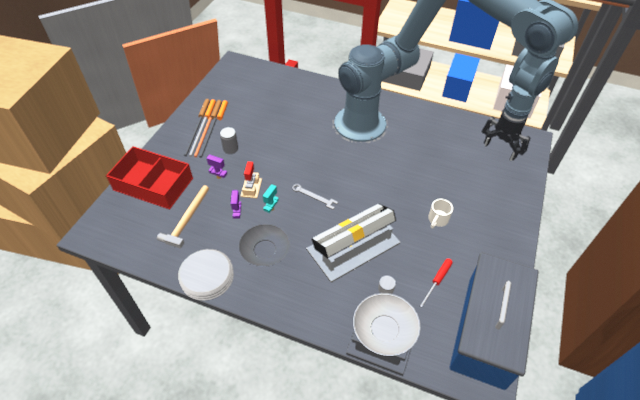

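View pics/top0.png

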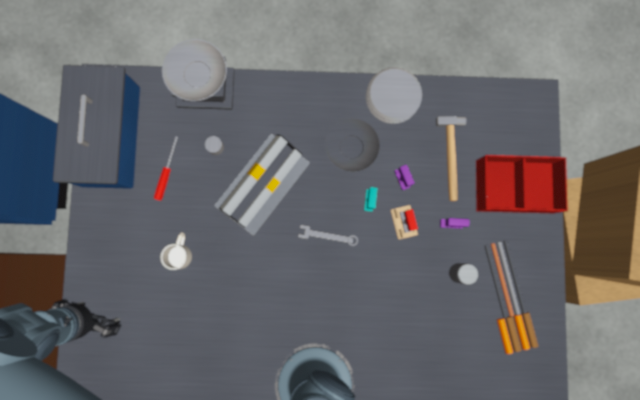

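View pics/wrist0.png

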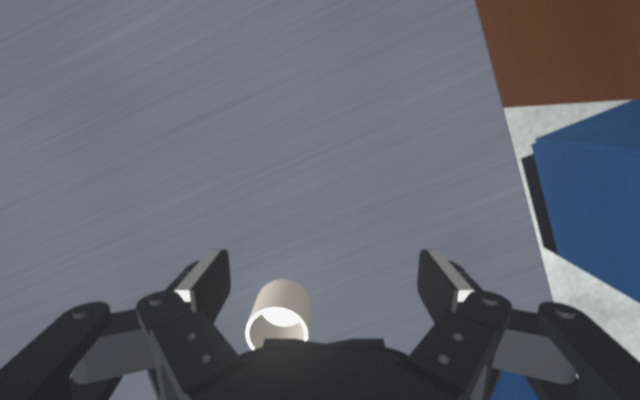

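The scene view shows four possible spring nuts:
- Red handle in the plywood cradle at scene (249,172), top (409,220).
- Purple at scene (216,165) and (236,203).
- Turquoise at scene (270,197).

I choose the red one in the cradle. Next I'll check it in a close crop and measure it.

```bash
cat > h.py <<'E'
from station import readout, camera, get_calibration, ctrl
import cv2, numpy as np
from scipy.spatial.transform import Rotation as R
def cloud(n,p,d,T=None):
    c=get_calibration(n); K=c["mtx"]; v,u=np.mgrid[0:400,0:640]
    P=np.stack([(u-K[0,2])/K[0,0]*d,(v-K[1,2])/K[1,1]*d,d],-1)
    if n=="wrist":
        H=c["hand_eye"]; E=T@H
    else: E=np.array(c["extrinsics"])
    return P@E[:3,:3].T+E[:3,3]
def tcp():
    s=readout.state(); T=np.eye(4); T[:3,:3]=R.from_rotvec(s["tcp_rot"]).as_matrix(); T[:3,3]=s["tool_pos"]; return T
E
python3 - <<'E'
from h import *
for n,(a,b,c,e) in dict(top=(195,250,370,430),scene=(150,215,200,290)).items():
    z=np.load(f"pics/{n}0.npz"); p,d=z["p"],z["d"]
    W=cloud(n,p,d)
    hsv=cv2.cvtColor(p,cv2.COLOR_RGB2HSV).astype(int)
    m=np.zeros((400,640),bool); m[a:b,c:e]=1
    red=m&((hsv[...,0]<6)|(hsv[...,0]>174))&(hsv[...,1]>150)&(d>0)
    if n=="scene": red[:, 260:]=0
    P=W[red]; t=P[P[:,2]>.098]; print(n,red.sum(),np.median(P,0),"top",len(t),t.mean(0) if len(t) else 0,P[:,2].max())
    if len(t)>5:
        r=cv2.minAreaRect(t[:,:2].astype(np.float32)*1000); print(r)
    # yellow
    ye=(hsv[...,0]>20)&(hsv[...,0]<32)&(hsv[...,1]>140)&(d>0)
    ye&=(W[...,2]>.05)&(np.hypot(W[...,0]-.45,W[...,1]-.13)<.3)
    k,l,st,ce=cv2.connectedComponentsWithStats(ye.astype(np.uint8))
    for i in range(1,k):
        if st[i,4]>15: print(" yellow",st[i],W[l==i].mean(0))
A=cv2.imread("pics/scene0.png")[140:230,190:290]; A=cv2.resize(A,None,fx=4,fy=4,interpolation=2)
B=cv2.imread("pics/top0.png")[120:240,205:315]; B=cv2.resize(B,None,fx=3,fy=3,interpolation=2)
C=np.zeros((360,740,3),np.uint8);C[:A.shape[0],:400]=A;C[:,400:730]=B;cv2.imwrite("pics/crop1.png",C)
E
```

```text
top 172 [ 0.48147386 -0.25571521  0.10993689] top 161 [ 0.48250126 -0.2562053   0.10968574] 0.11636555956314565
((482.55828857421875, -256.64013671875), (55.510013580322266, 21.921478271484375), 14.92586612701416)
 yellow [248 163  17  17 155] [0.60514708 0.17933572 0.1245994 ]
 yellow [267 178  12  14 102] [0.57302269 0.13502199 0.09715049]
scene 125 [ 0.49154042 -0.25670167  0.10761299] top 95 [ 0.48669753 -0.25821485  0.10910337] 0.12073803206296363
((485.32232666015625, -259.2265319824219), (65.40654754638672, 21.356962203979492), 14.109734535217285)
 yellow [339 220  12   6  37] [0.57063969 0.13178359 0.09617225]
 yellow [349 225  15  16 140] [0.60865804 0.18396817 0.12050762]
```

View pics/crop1.png

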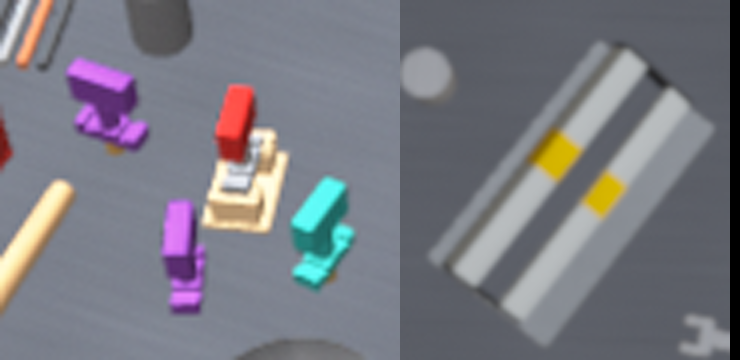

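The crop shows the red-handled nut standing in the plywood cradle with its steel foot visible (crop ~(237,125)), so the choice holds. The yellow bands sit on both lips (top (257,173) high, (273,185) low), and their midpoint height of 0.111 m matches the stated 0.110 m. I'll write a planning helper and refine the channel from the point cloud.

```bash
cat >> h.py <<'E'
def delta(Rt,pt,T=None):
    T=tcp() if T is None else T
    d=T[:3,:3].T@(np.array(pt)-T[:3,3]); w=R.from_matrix(T[:3,:3].T@Rt).as_rotvec()
    print("translation",np.round(d,4).tolist(),"angular",np.round(w,3).tolist(),"|w|deg",round(np.degrees(np.linalg.norm(w)),1))
def down(az):  # tool down, jaw dir azimuth az
    y=np.array([0,0,-1.]);x=np.array([np.cos(az),np.sin(az),0]);return np.stack([x,y,np.cross(x,y)],1)
def pose():
    s=readout.state();print("t",round(s["time"],2),"q",np.round(s["joint_pos"],3),"p",np.round(s["tool_pos"],4),"F",np.round(s["ft_force"],1),"op",round(s["opening"],3)); 
E
python3 - <<'E'
from h import *
T=tcp(); print(np.round(T[:3,:3],3), "jaw az",np.degrees(np.arctan2(T[1,0],T[0,0])))
for n in ["top","scene"]:
    z=np.load(f"pics/{n}0.npz"); W=cloud(n,z["p"],z["d"]); p=z["p"]
    h=np.array([.595,.80,0]); x=np.array([.8,-.595,0]); c=np.array([.589,.157,.11]); zz=-.5*h+[0,0,.866]; y=.866*h+[0,0,.5]
    L=(W-c)@np.stack([x,y,zz],1)
    m=(abs(L[...,2])<.012)&(abs(L[...,0])<.11)&(abs(L[...,1])<.05)&(z["d"]>0)
    P=W[m]
    for _ in range(4):
        cc=P.mean(0); nrm=np.linalg.svd(P-cc,full_matrices=False)[2][2]; nrm*=np.sign(nrm[2]); r=(P-cc)@nrm; P=P[abs(r)<.004]
    print(n,len(P),nrm,"tilt",np.degrees(np.arccos(nrm[2])),"std",r.std(), "plane off at mark",(c-cc)@nrm)
    hh=-nrm[:2]/np.linalg.norm(nrm[:2]); print("h az",np.degrees(np.arctan2(hh[1],hh[0])))
E
```

```text
[[ 0.386 -0.001 -0.923]
 [ 0.923 -0.001  0.386]
 [-0.002 -1.     0.   ]] jaw az 67.32147376365916
top 1268 [-0.28789613 -0.40430575  0.86813172] tilt 29.757746582264698 std 0.0018405023869203763 plane off at mark -0.001496681225663131
h az 54.54627160469008
scene 585 [-0.27742025 -0.3865049   0.87957488] tilt 28.408876569069637 std 0.001732039921081291 plane off at mark -0.0013395199913465862
h az 54.33048361424776
```

```bash
python3 - <<'E'
from h import *
T=tcp(); delta(T[:3,:3],[.53,.18,.26])
E
```

```text
translation [-0.2041, -0.0495, -0.4197] angular [0.0, 0.0, 0.0] |w|deg 0.0
```

```bash
python3 -m inch '[{"translation":[-0.204,-0.05,-0.42],"angular":[0,0,0]},{"translation":[-0.204,-0.05,-0.42],"angular":[0,0,0]},{"translation":[-0.204,-0.05,-0.42],"angular":[0,0,0]},{"translation":[-0.204,-0.05,-0.42],"angular":[0,0,0]},{"translation":[-0.204,-0.05,-0.42],"angular":[0,0,0]}]'; python3 -c "
from h import *
pose();delta(tcp()[:3,:3],[.53,.18,.26])"
```

```text
time: 0.57
tool_pos: [0.3593, 0.3736, 0.2331]
tcp_rot: [-1.371, -0.913, 0.914]
ft_force: [1.0, 0.1, -0.3]
opening: 1.003
t 0.57 q [ 0.682  0.256 -0.031  1.284 -0.     1.078] p [0.3593 0.3736 0.2331] F [ 1.   0.1 -0.3] op 1.003
translation [-0.113, -0.0269, -0.232] angular [0.0, 0.0, 0.0] |w|deg 0.0
```

```bash
python3 -m inch '[{"translation":[-0.113,-0.027,-0.232],"angular":[0,0,0]},{"translation":[-0.113,-0.027,-0.232],"angular":[0,0,0]},{"translation":[-0.113,-0.027,-0.232],"angular":[0,0,0]},{"translation":[-0.113,-0.027,-0.232],"angular":[0,0,0]},{"translation":[-0.113,-0.027,-0.232],"angular":[0,0,0]}]'; python3 -m inch '[{"translation":[-0.023,-0.005,-0.048],"angular":[0,0,0]},{"translation":[-0.023,-0.005,-0.048],"angular":[0,0,0]},{"translation":[-0.023,-0.005,-0.048],"angular":[0,0,0]}]' 0.045 100; python3 - <<'E'
from h import *
pose(); T=tcp(); p,d=camera("wrist"); np.savez("pics/w1.npz",p=p,d=d,T=T); cv2.imwrite("pics/w1.png",p[:,:,::-1])
E
```

```text
time: 0.98
tool_pos: [0.4964, 0.2179, 0.2549]
tcp_rot: [-1.371, -0.913, 0.913]
ft_force: [0.2, 0.6, 0.4]
opening: 0.999
time: 1.23
tool_pos: [0.5331, 0.1773, 0.2594]
tcp_rot: [-1.373, -0.909, 0.909]
ft_force: [-0.6, -0.4, 0.1]
opening: 0.604
t 1.23 q [ 2.080e-01  3.440e-01  1.570e-01  1.383e+00 -1.000e-03  6.090e-01] p [0.5331 0.1773 0.2594] F [-0.6 -0.4  0.1] op 0.604
```

View pics/w1.png

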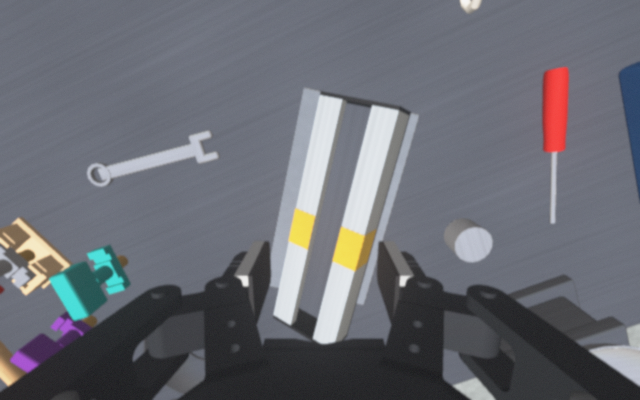

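The wrist view shows the whole channel from (330,90) to (300,335). The yellow bands are at (302,228) and (350,248), and there is no obstruction. Now I'll measure its frame.

```bash
cat >> h.py <<'E'
def chanfit(p,d,T):
    W=cloud("wrist",p,d,T); hsv=cv2.cvtColor(p,cv2.COLOR_RGB2HSV).astype(int)
    ye=((hsv[...,0]>18)&(hsv[...,0]<32)&(hsv[...,1]>130)&(d>0)&(np.linalg.norm(W-[.589,.157,.11],axis=-1)<.06))
    k,l,st,ce=cv2.connectedComponentsWithStats(ye.astype(np.uint8)); ii=np.argsort(-st[1:,4])[:2]+1
    for i in ii: print("yellow",st[i],W[l==i].mean(0).round(4))
    c=sum(W[l==i].mean(0) for i in ii)/2
    wh=(hsv[...,1]<40)&(hsv[...,2]>150)|ye
    az=np.radians(54.4)
    for it in range(4):
        h=np.array([np.cos(az),np.sin(az),0]);x=np.array([h[1],-h[0],0]);y=.866*h+[0,0,.5];zz=-.5*h+[0,0,.866]
        A=np.stack([x,y,zz],1); L=(W-c)@A
        m=wh&(d>0)&(abs(L[...,2])<.01)&(abs(L[...,1])<.045)&(abs(L[...,0])<.17)&(abs(L[...,1])>.012)
        P=L[m]; off=np.median(P[:,2])
        pl=np.linalg.lstsq(np.c_[P[:,:2],np.ones(len(P))],P[:,2],rcond=None)[0]
        # lip midlines per 10mm bins
        xs=[];ys=[]
        for b in np.arange(-.16,.16,.006):
            q=P[(P[:,0]>=b)&(P[:,0]<b+.006)]; u=q[q[:,1]>0,1];v=q[q[:,1]<0,1]
            if len(u)>8 and len(v)>8:
                # inner edges and outer edges
                xs.append(b+.003); ys.append([np.percentile(v,2),np.percentile(v,98),np.percentile(u,2),np.percentile(u,98)])
        ys=np.array(ys);xs=np.array(xs)
        f=np.polyfit(xs,ys[:,1:3].mean(1),1); az+=f[0]; c=c+y*f[1]
    q=P[:,0]
    print("n",len(P),"plane",pl,"off z",off,"slope",f,"az",np.degrees(az)); print("edges med",np.median(ys,0),"xrange",q.min(),q.max())
    Y=L[ye]; print("yellow x range",np.percentile(Y[:,0],[2,98]),"z",np.median(Y[:,2]))
    c=c+x*np.percentile(Y[:,0],[2,98]).mean()+zz*off
    print("mark",c.round(4)); return c,A
E
python3 - <<'E'
from h import *
z=np.load("pics/w1.npz"); chanfit(z["p"],z["d"],z["T"])
E
```

```text
yellow [ 333  228   42   42 1137] [0.6029 0.1788 0.1249]
yellow [290 210  25  38 641] [0.5706 0.134  0.0977]
n 11121 plane [-0.0004128  -0.00449885  0.00126215] off z 0.0013386578565634862 slope [-9.29576699e-06  4.11360802e-08] az 54.31080512031752
edges med [-0.04169911 -0.01626605  0.01631232  0.04166412] xrange -0.1417123999935649 0.12006995542560069
yellow x range [-0.01779996  0.01836225] z 0.0018032219857607521
mark [0.5855 0.1543 0.1115]
```

```bash
python3 - <<'E'
from h import *
delta(down(np.radians(105)),[.44,-.267,.26])
E
```

```text
translation [-0.4465, -0.0007, -0.0887] angular [-0.001, -0.66, 0.0] |w|deg 37.8
```

```bash
python3 -m inch '[{"translation":[-0.447,-0.001,-0.089],"angular":[0,-0.66,0]},{"translation":[-0.447,-0.001,-0.089],"angular":[0,-0.66,0]},{"translation":[-0.447,-0.001,-0.089],"angular":[0,-0.66,0]},{"translation":[-0.447,-0.001,-0.089],"angular":[0,-0.66,0]},{"translation":[-0.447,-0.001,-0.089],"angular":[0,-0.66,0]}]' 0.05; python3 - <<'E'
from h import *
pose();delta(down(np.radians(105)),[.44,-.267,.26])
E
```

```text
time: 1.7
tool_pos: [0.4928, -0.0043, 0.2602]
tcp_rot: [-1.119, -1.339, 1.338]
ft_force: [0.2, -0.4, -0.5]
opening: 0.584
t 1.7 q [-1.380e-01  2.000e-01 -3.400e-02  1.337e+00  1.000e-03 -3.150e-01] p [ 0.4928 -0.0043  0.2602] F [ 0.2 -0.4 -0.5] op 0.584
translation [-0.2493, -0.0, 0.0983] angular [-0.0, -0.084, 0.001] |w|deg 4.8
```

```bash
python3 -m inch '[{"translation":[-0.249,0,0.098],"angular":[0,-0.084,0]},{"translation":[-0.249,0,0.098],"angular":[0,-0.084,0]},{"translation":[-0.249,0,0.098],"angular":[0,-0.084,0]},{"translation":[-0.249,0,0.098],"angular":[0,-0.084,0]},{"translation":[-0.249,0,0.098],"angular":[0,-0.084,0]}]' 0.05;  python3 -m inch '[{"translation":[-0.03,0,0.02],"angular":[0,0,0]},{"translation":[-0.04,0,0.025],"angular":[0,0,0]},{"translation":[-0.04,0,0.025],"angular":[0,0,0]}]'; python3 - <<'E'
from h import *
pose(); T=tcp(); p,d=camera("wrist"); np.savez("pics/w2.npz",p=p,d=d,T=T); cv2.imwrite("pics/w2.png",p[:,:,::-1])
E
```

```text
time: 2.12
tool_pos: [0.4509, -0.2082, 0.2603]
tcp_rot: [-1.077, -1.396, 1.394]
ft_force: [0.8, 0.3, 0.4]
opening: 0.584
time: 2.37
tool_pos: [0.4369, -0.2544, 0.2599]
tcp_rot: [-1.079, -1.391, 1.391]
ft_force: [0.1, 0.7, -0.3]
opening: 0.589
t 2.37 q [-6.530e-01  2.270e-01 -1.000e-03  1.344e+00  0.000e+00 -9.030e-01] p [ 0.4369 -0.2544  0.2599] F [ 0.1  0.7 -0.3] op 0.589
```

View pics/w2.png

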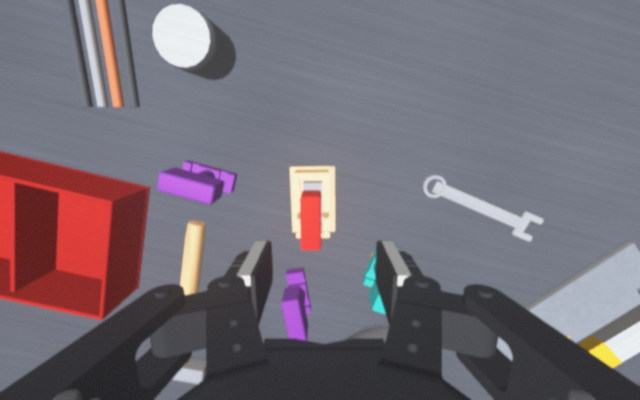

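The red handle at (312,220) sits in the cradle at (312,200), nearly aligned with the jaws. The purple decoy is at (296,305) and the turquoise at (375,285), both standing nearby. Now I'll fit the handle top.

```bash
python3 - <<'E'
from h import *
z=np.load("pics/w2.npz"); p,d,T=z["p"],z["d"],z["T"]; W=cloud("wrist",p,d,T)
hsv=cv2.cvtColor(p,cv2.COLOR_RGB2HSV).astype(int)
red=((hsv[...,0]<8)|(hsv[...,0]>172))&(hsv[...,1]>130)&(d>0); red[:,:270]=0; red[:,350:]=0
P=W[red]; print(len(P),np.percentile(P[:,2],[2,50,98]))
t=P[P[:,2]>.103]; print(len(t),t.mean(0),cv2.minAreaRect(t[:,:2].astype(np.float32)*1000))
# cradle top
wood=(hsv[...,0]>8)&(hsv[...,0]<25)&(hsv[...,1]>40)&(hsv[...,2]>120)&(d>0);wood[:,:280]=0;wood[:,345:]=0;wood[:155]=0;wood[245:]=0
q=W[wood]; print(len(q),np.percentile(q[:,2],[5,50,95])); q=q[q[:,2]>.03]; print(cv2.minAreaRect(q[:,:2].astype(np.float32)*1000))
# neighbours heights
for nm,lo,hi in [("purple",125,160),("turq",80,95)]:
    m=(hsv[...,0]>lo)&(hsv[...,0]<hi)&(hsv[...,1]>120)&(d>0)
    k,l,st,ce=cv2.connectedComponentsWithStats(m.astype(np.uint8))
    for i in range(1,k):
        if st[i,4]>60: Q=W[l==i]; print(nm,st[i],Q.min(0).round(3),Q.max(0).round(3))
E
```

```text
1107 [0.09582933 0.11100999 0.1124577 ]
1054 [ 0.47879727 -0.25906742  0.11091486] ((479.8813781738281, -258.9953918457031), (59.681724548339844, 20.80891227722168), 15.323127746582031)
1192 [0.00137981 0.00776874 0.0390119 ]
((480.3887023925781, -259.42919921875), (86.25611114501953, 43.73617172241211), 15.001561164855957)
purple [ 158  162   77   42 2014] [ 0.465 -0.427  0.029] [ 0.49  -0.363  0.104]
purple [ 282  269   28   72 1373] [ 0.428 -0.27   0.027] [ 0.635 -0.226  0.356]
turq [363 251  23  63 548] [ 0.432 -0.231  0.   ] [ 0.631 -0.112  0.313]
```

```bash
python3 - <<'E'
from h import *
delta(down(np.radians(105.2)),[.4797,-.259,.15])
E
```

```text
translation [-0.0167, 0.1099, -0.0395] angular [0.0, -0.013, 0.002] |w|deg 0.8
```

```bash
python3 -m inch '[{"translation":[-0.0167,0.07,-0.0395],"angular":[0,-0.013,0]},{"translation":[-0.0167,0.11,-0.0395],"angular":[0,-0.013,0]},{"translation":[-0.0167,0.11,-0.0395],"angular":[0,-0.013,0]},{"translation":[-0.0167,0.11,-0.0395],"angular":[0,-0.013,0]},{"translation":[-0.0167,0.11,-0.0395],"angular":[0,-0.013,0]}]'; python3 - <<'E'
from h import *
pose();delta(down(np.radians(105.2)),[.4797,-.259,.074])
T=tcp(); p,d=camera("wrist"); cv2.imwrite("pics/w3.png",p[:,:,::-1])
E
```

```text
time: 2.83
tool_pos: [0.4788, -0.2563, 0.1488]
tcp_rot: [-1.063, -1.404, 1.403]
ft_force: [-0.2, 0.2, -0.4]
opening: 0.59
t 2.83 q [-6.090e-01  3.440e-01 -1.310e-01  1.102e+00  1.000e-03 -8.780e-01] p [ 0.4788 -0.2563  0.1488] F [-0.2  0.2 -0.4] op 0.59
translation [-0.0032, 0.0748, -0.0004] angular [-0.003, 0.004, 0.005] |w|deg 0.4
```

View pics/w3.png

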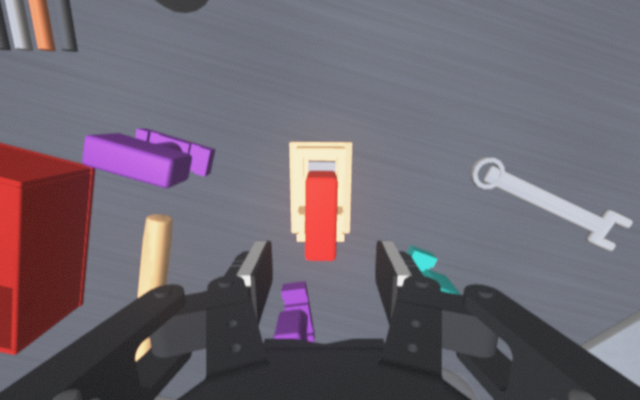

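Handle (321,215) is centred between the pads (260/385). I'll go down.

```bash
python3 -m inch '[{"translation":[-0.002,0.035,0],"angular":[0,0,0]},{"translation":[-0.002,0.06,0],"angular":[0,0,0]},{"translation":[-0.002,0.075,0],"angular":[0,0,0]},{"translation":[-0.002,0.075,0],"angular":[0,0,0]},{"translation":[-0.002,0.075,0],"angular":[0,0,0]}]'; python3 - <<'E'
from h import *
pose();delta(down(np.radians(105.2)),[.4797,-.259,.074])
E
```

```text
time: 3.3
tool_pos: [0.4813, -0.2619, 0.0774]
tcp_rot: [-1.073, -1.403, 1.403]
ft_force: [0.8, -0.5, 0.5]
opening: 0.586
t 3.3 q [-0.614  0.398 -0.246  0.925  0.    -0.881] p [ 0.4813 -0.2619  0.0774] F [ 0.8 -0.5  0.5] op 0.586
translation [0.0032, 0.0034, 0.0007] angular [0.001, 0.001, -0.001] |w|deg 0.1
```

```bash
for i in 1 2 3; do python3 -m inch '[{"translation":[0,0,0],"angular":[0,0,0]}]' | sed -n 2p; done; python3 -m inch '[{"translation":[0,0,0],"angular":[0,0,0]},{"translation":[0,0,0],"angular":[0,0,0]},{"translation":[0,0,0],"angular":[0,0,0]}]' 0.0 100;python3 -m inch '[{"translation":[0,0,0],"angular":[0,0,0]},{"translation":[0,0,0],"angular":[0,0,0]},{"translation":[0,0,0],"angular":[0,0,0]}]'; python3 -c "
from h import *
pose()"
```

```text
tool_pos: [0.4822, -0.2628, 0.0783]
tool_pos: [0.4823, -0.263, 0.0781]
tool_pos: [0.4818, -0.2628, 0.0774]
time: 3.8
tool_pos: [0.4808, -0.2617, 0.0763]
tcp_rot: [-1.072, -1.403, 1.401]
ft_force: [-0.5, 2.1, 3.8]
opening: 0.226
time: 4.05
tool_pos: [0.4808, -0.2617, 0.0762]
tcp_rot: [-1.072, -1.403, 1.402]
ft_force: [-1.1, 1.6, 6.1]
opening: 0.228
t 4.05 q [-0.615  0.399 -0.248  0.923  0.001 -0.881] p [ 0.4808 -0.2617  0.0762] F [-1.1  1.6  6.1] op 0.228
```

```bash
python3 -m inch '[{"translation":[0,-0.02,0],"angular":[0,0,0]},{"translation":[0,-0.05,0],"angular":[0,0,0]},{"translation":[0,-0.09,0],"angular":[0,0,0]},{"translation":[0,-0.14,0],"angular":[0,0,0]},{"translation":[0,-0.14,0],"angular":[0,0,0]}]'; python3 -m inch '[{"translation":[0,0,0],"angular":[0,0,0]},{"translation":[0,0,0],"angular":[0,0,0]}]'; python3 - <<'E'
from h import *
pose()
T=tcp(); p,d=camera("wrist"); cv2.imwrite("pics/w4.png",p[:,:,::-1]);np.savez("pics/w4.npz",p=p,d=d,T=T)
p,d=camera("scene"); cv2.imwrite("pics/s4.png",cv2.resize(p[60:220,170:410,::-1],None,fx=3,fy=3,interpolation=2));np.savez("pics/s4.npz",p=p,d=d,T=T)
E
```

```text
time: 4.47
tool_pos: [0.4829, -0.2637, 0.222]
tcp_rot: [-1.081, -1.405, 1.404]
ft_force: [1.6, -1.4, -2.9]
opening: 0.232
time: 4.63
tool_pos: [0.4803, -0.2619, 0.2145]
tcp_rot: [-1.071, -1.402, 1.402]
ft_force: [0.2, 0.2, -2.8]
opening: 0.231
t 4.63 q [-0.615  0.319  0.007  1.259  0.    -0.881] p [ 0.4803 -0.2619  0.2145] F [ 0.2  0.2 -2.8] op 0.231
```

View pics/w4.png

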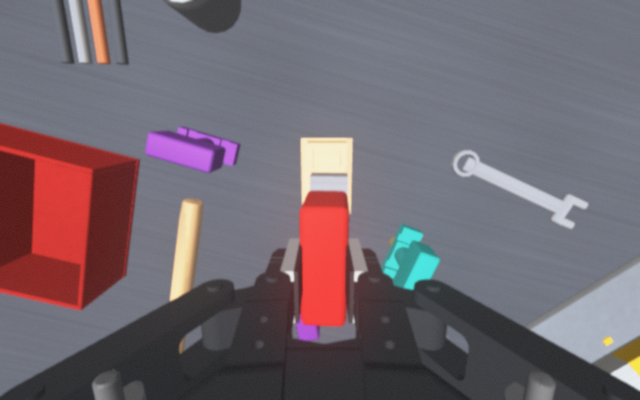

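View pics/s4.png

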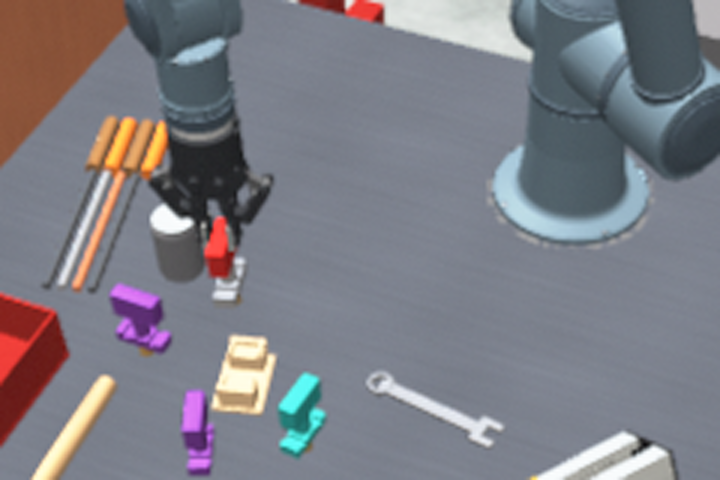

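The nut is gripped at wrist (325,255), upright and clear of the now-empty cradle. Now I'll measure the handle in the tool frame.

```bash
python3 - <<'E'
from h import *
z=np.load("pics/w4.npz"); p,d,T=z["p"],z["d"],z["T"]; W=cloud("wrist",p,d,np.eye(4))
hsv=cv2.cvtColor(p,cv2.COLOR_RGB2HSV).astype(int)
red=((hsv[...,0]<8)|(hsv[...,0]>172))&(hsv[...,1]>130)&(d>0); red[:,:285]=0; red[:,365:]=0;red[:180]=0;red[332:]=0
P=W[red]; print(len(P),np.percentile(P,[2,50,98],axis=0).round(4))
pk=np.percentile(P[:,1],20); t=P[abs(P[:,1]-np.median(P[:,1]))<.006]
A=np.c_[t[:,[0,2]],np.ones(len(t))]; print("plane y=ax+bz+c",np.linalg.lstsq(A,t[:,1],rcond=None)[0]); print(cv2.minAreaRect(t[:,[0,2]].astype(np.float32)*1000))
print("expected top y: ",-.0187-.018)
h=np.radians(54.31);hh=np.array([np.cos(h),np.sin(h),0]);x=np.array([hh[1],-hh[0],0]);y=.866*hh+[0,0,.5];zz=-.5*hh+[0,0,.866]
M=np.stack([x,y,zz],1)
# tool: y=-zz, x=+-y mark
Rt=np.stack([y,-zz,np.cross(y,-zz)],1); mark=np.array([.5855,.1543,.1108])
for out in (.17,): delta(Rt,mark+zz*(out-.0187))
np.savez("plan.npz",M=M,Rt=Rt,mark=mark)
E
```

```text
6120 [[-0.0105 -0.0411 -0.0276]
 [-0.0006 -0.0352  0.0055]
 [ 0.0091 -0.0131  0.0294]]
plane y=ax+bz+c [-0.0382451   0.00861734 -0.0352005 ]
((-0.8198862075805664, -0.29992103576660156), (21.62468910217285, 60.19969177246094), 0.0414574109017849)
expected top y:  -0.036699999999999997
translation [0.3251, -0.0285, -0.153] angular [-0.237, 0.866, -0.486] |w|deg 58.5
```

```bash
python3 -m inch '[{"translation":[0.325,-0.0285,-0.153],"angular":[-0.237,0.866,-0.486]},{"translation":[0.325,-0.0285,-0.153],"angular":[-0.237,0.866,-0.486]},{"translation":[0.325,-0.0285,-0.153],"angular":[-0.237,0.866,-0.486]},{"translation":[0.325,-0.0285,-0.153],"angular":[-0.237,0.866,-0.486]},{"translation":[0.325,-0.0285,-0.153],"angular":[-0.237,0.866,-0.486]}]'; cat >> h.py <<'E'
def tgt(out,twist=0,dx=0,dy=0,depth=.0175):
    z=np.load("plan.npz"); M,Rt,mark=z["M"],z["Rt"],z["mark"]
    Rr=Rt@R.from_rotvec([0,twist,0]).as_matrix(); pose()
    delta(Rr,mark+M@[dx,dy,out-depth])
    T=tcp(); g=T[:3,3]-T[:3,1]*depth; print("grip in mark",(M.T@(g-mark)).round(4),"tool x in mark",(M.T@T[:3,0]).round(3),"tool y",(M.T@T[:3,1]).round(3),"F mark",(M.T@readout.state()["ft_force"]).round(1))
E
python3 -c "
from h import *
tgt(.17)"
```

```text
time: 5.15
tool_pos: [0.5154, -0.0554, 0.2292]
tcp_rot: [-1.16, -1.208, 0.734]
ft_force: [0.6, -0.3, -4.0]
opening: 0.229
t 5.15 q [-0.442  0.212 -0.145  1.214  0.329 -0.166] p [ 0.5154 -0.0554  0.2292] F [ 0.6 -0.3 -4. ] op 0.229
translation [0.1459, 0.0339, 0.0161] angular [-0.091, 0.33, -0.187] |w|deg 22.4
grip in mark [ 0.0664 -0.1203  0.2253] tool x in mark [-0.33   0.929 -0.168] tool y [-0.059 -0.198 -0.979] F mark [ 0.7 -1.9 -3.5]
```

```bash
python3 -m inch '[{"translation":[0.146,0.034,0.016],"angular":[-0.091,0.33,-0.187]},{"translation":[0.146,0.034,0.016],"angular":[-0.091,0.33,-0.187]},{"translation":[0.146,0.034,0.016],"angular":[-0.091,0.33,-0.187]},{"translation":[0.146,0.034,0.016],"angular":[-0.091,0.33,-0.187]},{"translation":[0.146,0.034,0.016],"angular":[-0.091,0.33,-0.187]}]'; python3 -m inch '[{"translation":[0,0,0],"angular":[0,0,0]},{"translation":[0,0,0],"angular":[0,0,0]}]';python3 - <<'E'
from h import *
tgt(.17)
T=tcp(); p,d=camera("wrist"); cv2.imwrite("pics/w5.png",p[:,:,::-1]);np.savez("pics/w5.npz",p=p,d=d,T=T)
chanfit(p,d,T)
p,d=camera("scene"); cv2.imwrite("pics/s5.png",cv2.resize(p[120:300,270:510,::-1],None,fx=3,fy=3,interpolation=2));np.savez("pics/s5.npz",p=p,d=d,T=T)
E
```

```text
time: 5.57
tool_pos: [0.5378, 0.0953, 0.2418]
tcp_rot: [-1.169, -1.067, 0.343]
ft_force: [-0.1, 0.2, -2.3]
opening: 0.225
time: 5.73
tool_pos: [0.5401, 0.0905, 0.2427]
tcp_rot: [-1.174, -1.065, 0.341]
ft_force: [-0.3, -0.0, -2.9]
opening: 0.221
t 5.73 q [-0.239  0.066 -0.357  0.935  0.478  0.429] p [0.5401 0.0905 0.2427] F [-0.3 -0.  -2.9] op 0.221
translation [0.0019, 0.0009, 0.0004] angular [0.0, 0.007, -0.004] |w|deg 0.5
grip in mark [ 0.0004 -0.0018  0.1709] tool x in mark [-0.007  1.    -0.004] tool y [ 0.    -0.004 -1.   ] F mark [-0.2 -1.6 -2.4]
yellow [286 166  25  36 804] [0.5691 0.1332 0.0967]
yellow [343 166  26  37 727] [0.6004 0.1769 0.1275]
n 9822 plane [-0.00175316 -0.00265029 -0.00051991] off z -0.0003885319629328257 slope [1.79511292e-05 5.52580827e-06] az 53.870099634500825
edges med [-0.04119743 -0.01652986  0.01640999  0.04178149] xrange -0.14113056140331293 0.07079371061253362
yellow x range [-0.01701933  0.01881508] z 2.759097825338653e-05
mark [0.5849 0.1537 0.1111]
```

View pics/w5.png

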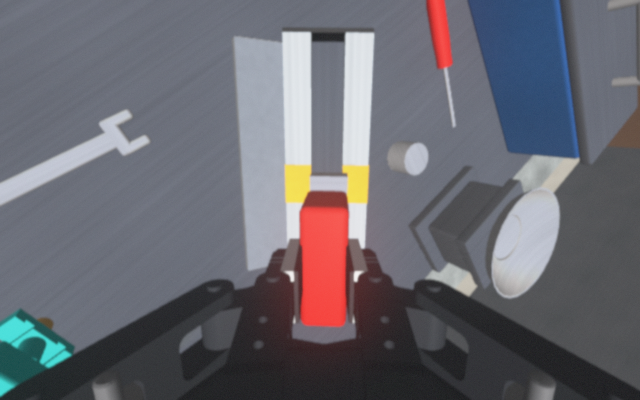

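View pics/s5.png

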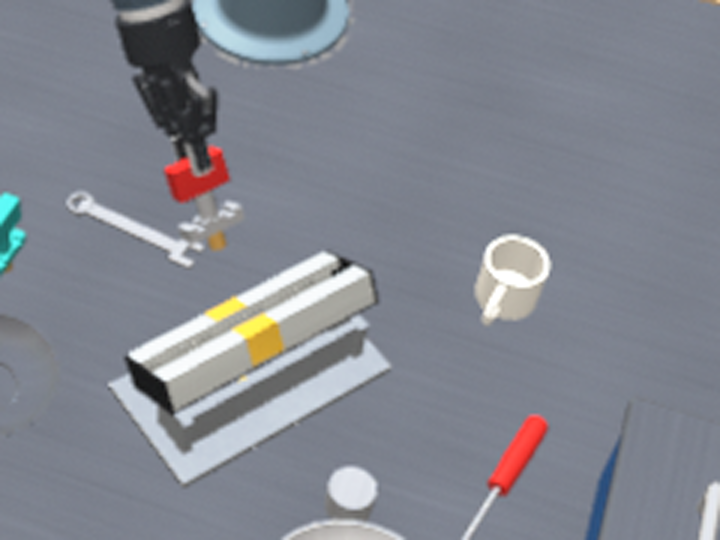

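Nut (325,255) hangs square above the slot (centre column 328) at the yellow band (298–356,185). The two channel fits agree within 1 mm, and the visual slot/handle comparison gives +2 mm across. I'll apply that and descend part of the way.

```bash
python3 -m inch '[{"translation":[0.002,0.03,0],"angular":[0,0.01,-0.004]},{"translation":[0.002,0.06,0],"angular":[0,0.01,-0.004]},{"translation":[0.002,0.074,0],"angular":[0,0.01,-0.004]},{"translation":[0.002,0.074,0],"angular":[0,0.01,-0.004]},{"translation":[0.002,0.074,0],"angular":[0,0.01,-0.004]}]'; python3 -m inch '[{"translation":[0,0,0],"angular":[0,0,0]},{"translation":[0,0,0],"angular":[0,0,0]}]' >/dev/null;python3 - <<'E'
from h import *
tgt(.06)
T=tcp(); p,d=camera("wrist"); cv2.imwrite("pics/w6.png",p[:,:,::-1]);np.savez("pics/w6.npz",p=p,d=d,T=T)
p,d=camera("scene"); cv2.imwrite("pics/s6.png",cv2.resize(p[160:280,290:410,::-1],None,fx=5,fy=5,interpolation=2))
E
```

```text
time: 6.25
tool_pos: [0.5635, 0.1213, 0.1805]
tcp_rot: [-1.172, -1.059, 0.329]
ft_force: [0.1, -0.1, -3.6]
opening: 0.227
t 6.42 q [-0.164  0.135 -0.448  0.731  0.465  0.523] p [0.5653 0.1209 0.1832] F [ 0.8 -0.7 -3.4] op 0.224
translation [-0.0027, 0.0396, 0.0033] angular [0.006, -0.001, 0.004] |w|deg 0.4
grip in mark [0.003  0.0025 0.0996] tool x in mark [0.001 1.    0.004] tool y [ 0.006  0.004 -1.   ] F mark [ 1.1 -1.8 -2.9]
```

View pics/w6.png

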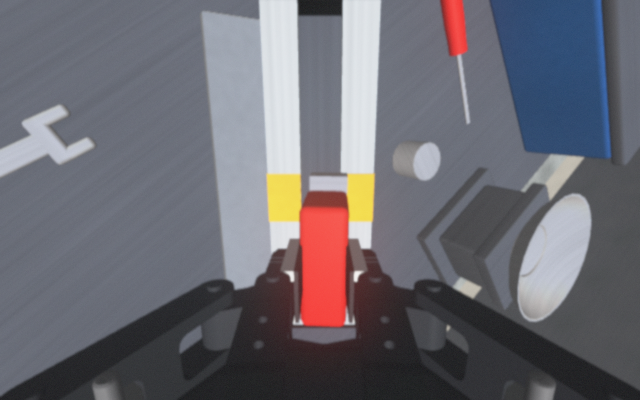

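View pics/s6.png

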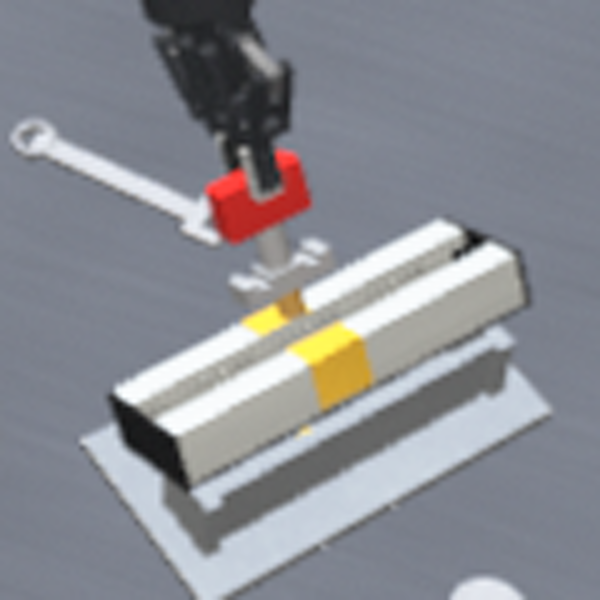

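```bash
python3 - <<'E'
from h import *
for f in ("w5","w6"):
    z=np.load(f"pics/{f}.npz"); p,d,T=z["p"],z["d"],z["T"]; W=cloud("wrist",p,d,np.eye(4)); print(f)
    chanfit(p,d,T)
    for r in (150,165,182,187,230,300):
        print(r,[(c,*(W[r,c]*1000).round(1),p[r,c].mean().round()) for c in range(296,360,1)][::3] if 0 else "")
        s=p[r,255:385].astype(float).mean(1); g=np.diff(s); k=[i for i in np.argsort(-abs(g))[:10]]; print([(255+i,int(g[i]),(W[r,255+i+(1 if W[r,256+i,2]*0+d[r,256+i]<d[r,255+i] else 0)]*1000).round(1).tolist()) for i in sorted(k)])
E
```

```text
w5
yellow [286 166  25  36 804] [0.5691 0.1332 0.0967]
yellow [343 166  26  37 727] [0.6004 0.1769 0.1275]
n 9822 plane [-0.00174674 -0.00265025 -0.00051991] off z -0.00038933137894724465 slope [1.79576504e-05 5.52581295e-06] az 53.8702634579182
edges med [-0.04119743 -0.01652986  0.01640999  0.04178149] xrange -0.14113055174557607 0.07079372244459155
yellow x range [-0.01701933  0.01881508] z 2.761644588998959e-05
mark [0.5849 0.1537 0.1111]
150 
[(np.int64(283), 13, [-51.6, 236.0, 27.0]), (np.int64(284), 22, [-38.9, 153.5, 34.8]), (np.int64(310), -47, [-13.7, 151.9, 35.0]), (np.int64(311), -38, [-13.1, 188.9, 31.5]), (np.int64(341), 33, [18.9, 161.7, 34.1]), (np.int64(342), 46, [19.4, 152.9, 34.9]), (np.int64(343), 14, [20.3, 152.5, 34.9]), (np.int64(367), -17, [43.5, 153.5, 34.9]), (np.int64(368), -46, [44.5, 153.7, 34.9]), (np.int64(369), -33, [70.4, 317.6, 19.4])]
165 
[(np.int64(283), 10, [-50.7, 234.4, 8.2]), (np.int64(309), -8, [-13.9, 152.8, 19.8]), (np.int64(310), -32, [-13.9, 152.8, 19.8]), (np.int64(311), -29, [-13.3, 162.3, 18.5]), (np.int64(341), 29, [18.8, 155.7, 19.4]
[... 4280 characters left out ...]
 -34.2, 17.6]), (np.int64(347), 33, [10.9, -34.3, 17.7]), (np.int64(348), 43, [10.9, -34.3, 17.7]), (np.int64(349), 15, [21.9, 81.0, -24.1]), (np.int64(370), -40, [38.6, 81.2, -24.1]), (np.int64(371), -42, [66.3, 249.8, -85.2]), (np.int64(372), -13, [68.0, 251.6, -85.8])]
300 
[(np.int64(293), 17, [-11.2, -61.3, -0.1]), (np.int64(297), -12, [-9.6, -58.9, -1.6]), (np.int64(300), 22, [-9.6, -50.1, -7.2]), (np.int64(301), 26, [-9.6, -45.1, -10.3]), (np.int64(344), -13, [9.6, -36.1, -16.0]), (np.int64(345), -29, [9.7, -46.0, -9.7]), (np.int64(346), -15, [9.8, -50.4, -7.0]), (np.int64(348), 14, [9.8, -59.1, -1.4]), (np.int64(349), 15, [9.8, -59.1, -1.4]), (np.int64(353), -13, [11.3, -62.3, 0.5])]
```

```bash
python3 - <<'E'
import cv2
a=cv2.imread("pics/w6.png")[150:340,240:400]; cv2.imwrite("pics/w6c.png",cv2.resize(a,None,fx=3,fy=3,interpolation=cv2.INTER_NEAREST))
E
```

```text
(no output)
```

View pics/w6c.png

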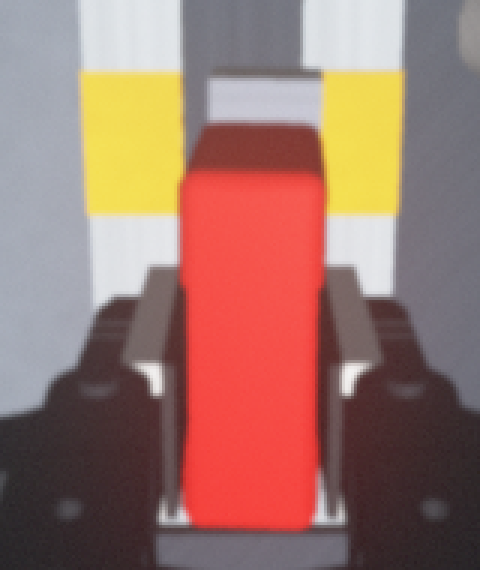

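The nut sits about 2.6° tilted in the grip: the foot centre is +3.1 mm in tool x against the handle's 0. The slot centre is at −2.9 mm. I'll correct both and look again.

```bash
cat >> h.py <<'E'
def rel(name):
    T=tcp(); p,d=camera("wrist"); np.savez(f"pics/{name}.npz",p=p,d=d,T=T); cv2.imwrite(f"pics/{name}.png",cv2.resize(p[130:340,220:420,::-1],None,fx=3,fy=3,interpolation=cv2.INTER_NEAREST))
    W=cloud("wrist",p,d,np.eye(4))*1000
    g=p.astype(float).mean(2)
    for lo,hi,nm in ((140,172,"slot"),):
        pass
    return p,d,W
def edges(p,d,W,r,lo=240,hi=400,n=8):
    g=np.diff(p[r,lo:hi].astype(float).mean(1)); out=[]
    for i in sorted(np.argsort(-abs(g))[:n]):
        c=lo+i; q=c if 0<d[r,c]<d[r,c+1] or d[r,c+1]==0 else c+1
        out.append((int(c),int(g[i]),W[r,q].round(1).tolist()))
    print(r,out)
E
python3 -m inch '[{"translation":[-0.0047,0,0],"angular":[0,0,0.045]},{"translation":[-0.0047,0,0],"angular":[0,0,0.045]},{"translation":[-0.0047,0,0],"angular":[0,0,0.045]},{"translation":[-0.0047,0,0],"angular":[0,0,0.045]},{"translation":[-0.0047,0,0],"angular":[0,0,0.045]}]'>/dev/null;python3 - <<'E'
from h import *
tgt(.06); p,d,W=rel("w7")
for r in (150,165,187,230): edges(p,d,W,r)
E
```

```text
t 6.93 q [-0.146  0.145 -0.424  0.763  0.423  0.531] p [0.5618 0.1186 0.1794] F [-0.1  0.9 -3.5] op 0.225
translation [0.0044, 0.0382, 0.0017] angular [0.003, -0.001, -0.042] |w|deg 2.4
grip in mark [ 0.0015 -0.002   0.0983] tool x in mark [ 0.001  0.999 -0.042] tool y [ 0.003 -0.042 -0.999] F mark [-0.5 -1.2 -3.3]
150 [(277, 25, [-35.5, 81.2, 41.6]), (310, -32, [-9.8, 79.5, 41.8]), (311, -42, [-9.8, 79.5, 41.8]), (312, -20, [-9.5, 91.1, 40.7]), (351, 30, [22.3, 85.6, 41.2]), (352, 45, [22.6, 79.6, 41.8]), (386, -49, [47.7, 77.7, 42.0]), (387, -34, [81.7, 244.4, 26.3])]
165 [(278, 19, [-35.4, 82.7, 29.7]), (310, -24, [-10.8, 80.8, 30.0]), (311, -43, [-10.0, 81.5, 29.9]), (312, -29, [-9.5, 89.4, 28.8]), (351, 36, [22.2, 81.2, 30.0]), (352, 38, [22.8, 79.0, 30.3]), (385, -43, [47.7, 78.7, 30.4]), (386, -37, [82.6, 244.1, 6.9])]
187 [(277, 11, [-49.7, 161.5, -4.9]), (346, -25, [14.0, 27.5, 23.8]), (347, -27, [14.7, 28.0, 23.7]), (348, -15, [23.0, 114.6, 5.2]), (350, 19, [22.6, 89.6, 10.5]), (351, 29, [22.4, 78.4, 12.9]), (385, -23, [48.5, 78.4, 13.0]), (386, -22, [83.1, 245.2, -22.7])]
230 [(280, 23, [-35.5, 81.8, -24.5]), (298, -38, [-11.0, -31.7, 16.7]), (299, -36, [-10.3, -34.2, 17.6]), (349, 35, [25.0, 116.5, -36.9]), (350, 44, [22.6, 79.4, -23.5]), (381, -21, [47.3, 79.5, -23.5]), (382, -42, [82.1, 245.2, -83.5]), (383, -29, [83.5, 245.0, -83.4])]
```

View pics/w7.png

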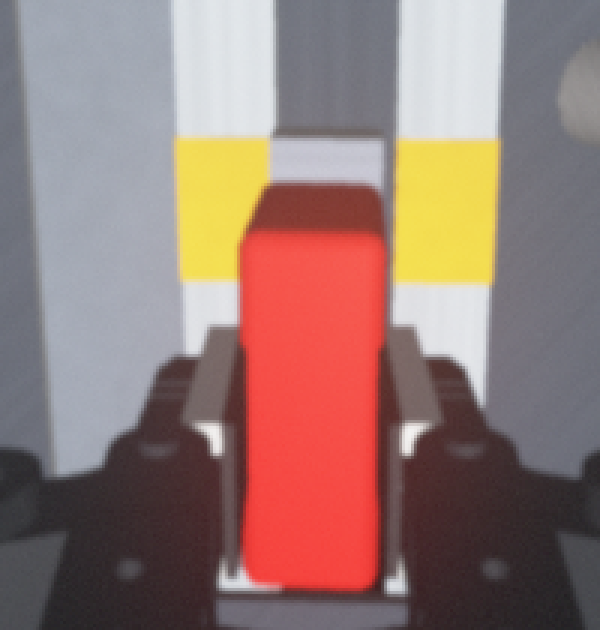

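Now square to the stem, and the slot is only ~1 mm off. I'll correct that and go down along the stem to ~50 mm out.

```bash
python3 -m inch '[{"translation":[0.0016,0.012,0],"angular":[0,0,0]},{"translation":[0.0021,0.024,0],"angular":[0,0,0]},{"translation":[0.0026,0.036,0],"angular":[0,0,0]},{"translation":[0.0032,0.048,0],"angular":[0,0,0]},{"translation":[0.0032,0.048,0],"angular":[0,0,0]}]'>/dev/null;python3 - <<'E'
from h import *
tgt(.05); p,d,W=rel("w8")
for r in (150,165,187,230): edges(p,d,W,r)
E
```

```text
t 7.4 q [-0.099  0.208 -0.469  0.639  0.411  0.58 ] p [0.5751 0.1396 0.1359] F [-1.  -0.  -3.7] op 0.225
translation [0.003, -0.0019, 0.0001] angular [-0.0, -0.002, -0.044] |w|deg 2.5
grip in mark [ 0.0001 -0.0023  0.0482] tool x in mark [ 0.002  0.999 -0.044] tool y [-0.    -0.044 -0.999] F mark [-0.8 -2.4 -2.9]
150 [(262, 16, [-53.8, 110.8, 38.8]), (263, 22, [-37.3, 33.2, 46.1]), (304, -36, [-12.2, 30.9, 46.4]), (305, -41, [-11.6, 31.5, 46.3]), (306, -16, [-11.2, 35.9, 45.9]), (356, 38, [20.5, 29.7, 46.5]), (357, 37, [21.1, 29.6, 46.5]), (358, 12, [21.7, 29.5, 46.5])]
165 [(263, 22, [-53.5, 110.6, 25.7]), (304, -24, [-12.2, 30.0, 37.2]), (305, -46, [-11.6, 30.2, 37.2]), (306, -24, [-11.3, 35.7, 36.4]), (355, 21, [20.7, 35.2, 36.5]), (356, 41, [20.8, 30.6, 37.2]), (357, 28, [21.4, 30.3, 37.2]), (398, -33, [45.6, 27.2, 37.7])]
187 [(305, -43, [-11.9, 31.5, 22.9]), (306, -35, [-11.4, 32.9, 22.6]), (308, 25, [-11.1, 67.4, 15.2]), (347, -28, [14.7, 28.3, 23.6]), (355, 35, [20.5, 29.6, 23.3]), (356, 39, [20.5, 29.6, 23.3]), (397, -41, [46.1, 28.6, 23.6]), (398, -36, [88.9, 197.9, -12.6])]
230 [(265, 10, [-53.5, 109.8, -34.6]), (298, -23, [-11.0, -32.1, 16.9]), (299, -20, [-10.3, -34.6, 17.8]), (354, 26, [20.7, 30.2, -5.7]), (355, 18, [21.2, 29.4, -5.4]), (395, -11, [46.4, 27.8, -4.8]), (396, -25, [47.2, 28.5, -5.0]), (397, -20, [91.3, 199.1, -66.8])]
```

View pics/w8.png

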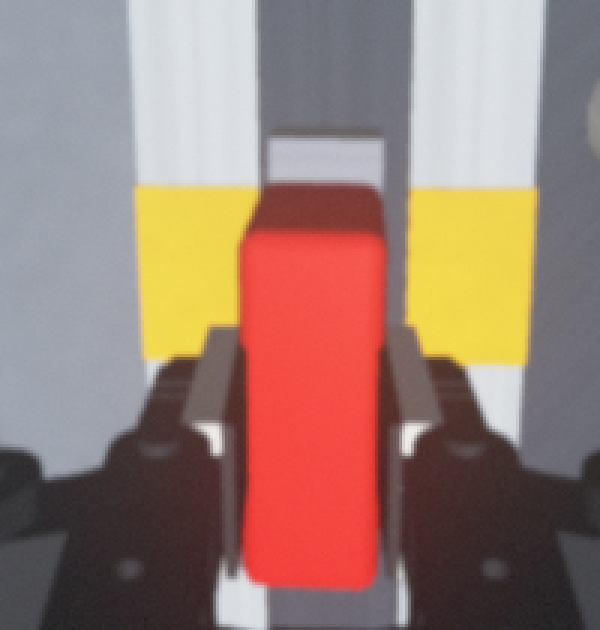

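The foot has entered the slot (foot at crop 268–384, slot 260–410), and its top is level with the face. I'll shift +1.3 mm and press.

```bash
python3 -m inch '[{"translation":[0.0013,0.002,0],"angular":[0,0,0]},{"translation":[0.0015,0.005,0],"angular":[0,0,0]},{"translation":[0.0017,0.008,0],"angular":[0,0,0]},{"translation":[0.0018,0.011,0],"angular":[0,0,0]},{"translation":[0.0018,0.011,0],"angular":[0,0,0]}]' - 120;python3 - <<'E'
from h import *
tgt(.0315)
E
python3 -m inch '[{"translation":[0.0001,0.002,0],"angular":[0,0,0]},{"translation":[0.0001,0.002,0],"angular":[0,0,0]}]'; python3 - <<'E'
from h import *
tgt(.0315);p,d,W=rel("w9")
for r in (150,165,230): edges(p,d,W,r)
E
```

```text
time: 7.87
tool_pos: [0.5814, 0.1439, 0.1306]
tcp_rot: [-1.199, -1.038, 0.362]
ft_force: [-4.2, -4.3, 6.7]
opening: 0.219
t 7.87 q [-0.088  0.22  -0.471  0.614  0.408  0.592] p [0.5814 0.1439 0.1306] F [-4.2 -4.3  6.7] op 0.219
translation [-0.0002, 0.0086, 0.0028] angular [0.005, -0.001, -0.041] |w|deg 2.4
grip in mark [0.0026 0.0013 0.0401] tool x in mark [ 0.001  0.999 -0.041] tool y [ 0.005 -0.041 -0.999] F mark [-0.9 -1.8  8.8]
time: 8.03
tool_pos: [0.582, 0.1447, 0.1291]
tcp_rot: [-1.2, -1.038, 0.362]
ft_force: [-5.0, -4.8, 6.6]
opening: 0.218
t 8.03 q [-0.086  0.222 -0.473  0.61   0.407  0.594] p [0.582  0.1447 0.1291] F [-5.  -4.8  6.6] op 0.218
translation [-0.0003, 0.0068, 0.0028] angular [0.005, -0.001, -0.041] |w|deg 2.4
grip in mark [0.0027 0.0013 0.0383] tool x in mark [ 0.001  0.999 -0.041] tool y [ 0.005 -0.041 -0.999] F mark [-1.3 -2.6  9.1]
150 [(252, 20, [-58.8, 98.4, 40.0]), (296, -34, [-16.2, 21.1, 47.3]), (297, -42, [-15.7, 21.8, 47.2]), (350, 21, [16.7, 29.2, 46.6]), (351, 42, [16.5, 19.9, 47.4]), (352, 27, [17.1, 19.6, 47.5]), (396, -39, [41.7, 17.8, 47.7]), (397, -38, [81.5, 187.7, 31.7])]
165 [(253, 22, [-41.5, 21.5, 38.4]), (296, -26, [-15.8, 20.9, 38.5]), (297, -45, [-15.8, 20.9, 38.5]), (298, -27, [-15.5, 24.2, 38.0]), (350, 28, [16.6, 25.0, 37.9]), (351, 44, [16.7, 20.0, 38.6]), (395, -35, [41.8, 18.5, 38.9]), (396, -41, [82.4, 187.3, 15.0])]
230 [(298, -29, [-10.9, -32.3, 16.9]), (299, -18, [-10.3, -34.4, 17.7]), (348, 14, [10.7, -34.8, 17.9]), (349, 25, [16.5, 20.3, -2.1]), (350, 23, [17.1, 19.6, -1.8]), (392, -10, [42.2, 18.1, -1.3]), (393, -26, [42.9, 18.5, -1.4]), (394, -17, [84.1, 189.5, -63.3])]
```

View pics/w9.png

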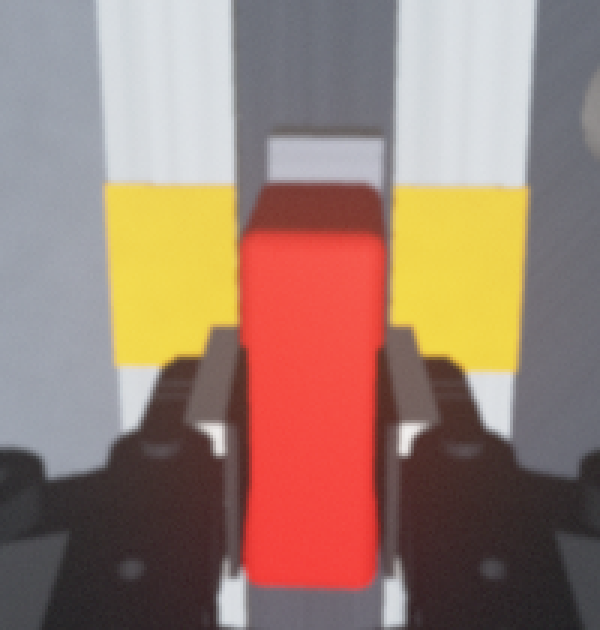

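```bash
python3 -m inch '[{"translation":[-0.001,0.001,0],"angular":[0,0,0]},{"translation":[-0.0018,0.003,0],"angular":[0,0,0]},{"translation":[-0.0018,0.0045,0],"angular":[0,0,0]},{"translation":[-0.0018,0.0045,0],"angular":[0,0,0]},{"translation":[-0.0018,0.0045,0],"angular":[0,0,0]}]';python3 - <<'E'
from h import *
tgt(.0315)
E
python3 -m inch '[{"translation":[0,0,0],"angular":[0,0,0]},{"translation":[0,0,0],"angular":[0,0,0]}]'>/dev/null; python3 - <<'E'
from h import *
tgt(.0315);p,d,W=rel("w10")
for r in (150,165,180,230): edges(p,d,W,r)
E
```

```text
time: 8.5
tool_pos: [0.5831, 0.1458, 0.1256]
tcp_rot: [-1.198, -1.041, 0.36]
ft_force: [-5.2, -2.7, 7.6]
opening: 0.218
t 8.5 q [-0.085  0.227 -0.478  0.597  0.409  0.595] p [0.5831 0.1458 0.1256] F [-5.2 -2.7  7.6] op 0.218
translation [-0.0001, 0.003, 0.003] angular [0.005, 0.0, -0.038] |w|deg 2.2
grip in mark [0.0029 0.0009 0.0345] tool x in mark [ 0.     0.999 -0.038] tool y [ 0.005 -0.038 -0.999] F mark [-2.7 -0.7  9.2]
t 8.67 q [-0.085  0.227 -0.479  0.597  0.409  0.595] p [0.5831 0.1458 0.1257] F [-5.7 -2.8  8.1] op 0.22
translation [-0.0001, 0.003, 0.003] angular [0.005, 0.0, -0.038] |w|deg 2.2
grip in mark [0.0029 0.0009 0.0345] tool x in mark [ 0.     0.999 -0.038] tool y [ 0.005 -0.038 -0.999] F mark [-3.  -0.8  9.9]
150 [(251, 20, [-41.6, 19.1, 47.5]), (252, 20, [-40.7, 17.6, 47.6]), (296, -42, [-15.9, 17.2, 47.7]), (297, -38, [-15.4, 17.9, 47.6]), (351, 20, [16.9, 24.7, 47.0]), (352, 41, [16.7, 15.1, 47.9]), (353, 28, [16.7, 15.1, 47.9]), (398, -41, [41.9, 13.9, 48.0])]
165 [(252, 20, [-41.4, 18.5, 38.8]), (296, -26, [-15.5, 17.4, 39.0]), (297, -44, [-15.5, 17.4, 39.0]), (298, -27, [-15.2, 21.4, 38.4]), (351, 31, [16.8, 20.9, 38.5]), (352, 45, [16.9, 15.6, 39.3]), (397, -37, [42.2, 15.5, 39.3]), (398, -41, [82.7, 183.8, 15.5])]
180 [(297, -46, [-15.6, 16.8, 30.2]), (298, -37, [-15.3, 19.5, 29.7]), (309, 26, [-8.6, 29.4, 27.8]), (347, -30, [14.6, 28.0, 28.1]), (351, 32, [16.6, 15.9, 30.4]), (352, 37, [17.1, 15.6, 30.5]), (396, -34, [41.8, 14.0, 30.8]), (397, -41, [82.9, 184.7, -1.6])]
230 [(297, -15, [-15.7, 17.1, -1.0]), (298, -25, [-10.9, -32.8, 17.1]), (349, 21, [17.0, 25.8, -4.1]), (350, 28, [16.7, 15.1, -0.2]), (351, 14, [16.7, 15.1, -0.2]), (394, -16, [42.9, 15.6, -0.4]), (395, -26, [84.2, 184.7, -61.6]), (396, -12, [85.9, 186.9, -62.4])]
```

```bash
python3 -m inch '[{"translation":[-0.0015,0.001,0],"angular":[0,0,0]},{"translation":[-0.0025,0.002,0],"angular":[0,0,0]},{"translation":[-0.0025,0.002,0],"angular":[0,0,0]},{"translation":[-0.0025,0.002,0],"angular":[0,0,0]}]'>/dev/null;python3 - <<'E'
from h import *
tgt(.0315);p,d,W=rel("w11")
for r in (165,180): edges(p,d,W,r)
E
```

```text
t 9.05 q [-0.087  0.228 -0.483  0.589  0.413  0.593] p [0.5834 0.1458 0.124 ] F [-3.2 -0.1 10.7] op 0.215
translation [0.0005, 0.0015, 0.0032] angular [0.005, 0.001, -0.035] |w|deg 2.0
grip in mark [0.0031 0.0002 0.033 ] tool x in mark [-0.001  0.999 -0.035] tool y [ 0.005 -0.035 -0.999] F mark [-2.6  3.6 10.2]
165 [(252, 17, [-59.3, 93.8, 28.1]), (253, 21, [-40.2, 16.1, 39.1]), (297, -34, [-14.7, 14.8, 39.4]), (298, -40, [-14.7, 14.8, 39.4]), (352, 20, [17.4, 20.3, 38.6]), (353, 42, [17.4, 14.1, 39.5]), (354, 29, [17.4, 14.1, 39.5]), (398, -18, [42.3, 13.2, 39.6])]
180 [(297, -25, [-14.9, 15.1, 30.6]), (298, -45, [-14.9, 15.1, 30.6]), (299, -26, [-14.5, 17.6, 30.1]), (309, 30, [-8.6, 29.8, 27.8]), (347, -25, [14.7, 29.5, 27.9]), (352, 32, [17.1, 15.6, 30.5]), (353, 43, [17.7, 15.1, 30.6]), (398, -45, [43.0, 13.8, 30.9])]
```

```bash
python3 -m inch '[{"translation":[-0.001,0.0005,0],"angular":[0,0,0.003]},{"translation":[-0.002,0.0012,0],"angular":[0,0,0.006]},{"translation":[-0.002,0.0012,0],"angular":[0,0,0.006]},{"translation":[-0.002,0.0012,0],"angular":[0,0,0.006]}]'>/dev/null;python3 - <<'E'
from h import *
tgt(.0315);p,d,W=rel("w12")
for r in (165,180): edges(p,d,W,r)
E
```

```text
t 9.43 q [-0.086  0.23  -0.482  0.59   0.409  0.592] p [0.5836 0.1455 0.1231] F [-3.6  0.4 12. ] op 0.223
translation [0.001, 0.0007, 0.0036] angular [0.006, 0.003, -0.038] |w|deg 2.2
grip in mark [ 0.0035 -0.0003  0.0322] tool x in mark [-0.002  0.999 -0.038] tool y [ 0.006 -0.038 -0.999] F mark [-3.2  4.4 11.3]
165 [(253, 19, [-58.2, 92.5, 28.3]), (254, 18, [-39.7, 16.3, 39.1]), (298, -36, [-14.6, 14.1, 39.5]), (299, -41, [-14.2, 15.3, 39.3]), (300, -19, [-14.0, 20.7, 38.5]), (354, 36, [17.8, 13.1, 39.6]), (355, 37, [17.8, 13.1, 39.6]), (356, 13, [19.0, 13.8, 39.5])]
180 [(298, -26, [-14.9, 15.0, 30.6]), (299, -41, [-14.3, 15.0, 30.6]), (300, -27, [-14.1, 19.8, 29.7]), (309, 27, [-8.6, 29.2, 27.9]), (310, 23, [-8.6, 29.2, 27.9]), (348, -27, [15.2, 28.6, 28.0]), (353, 30, [18.0, 18.1, 30.0]), (354, 46, [18.2, 14.7, 30.7])]
```

Depth ~32 mm out, axial spring force ≈14 N (consistent with nearly pressed in), and the foot within ~1.3 mm of mid-slot. Now I'll twist about the stem.

```bash
python3 -m inch '[{"translation":[-0.0004,0,-0.0001],"angular":[-0.005,-0.12,0]},{"translation":[-0.0004,0,-0.0003],"angular":[-0.011,-0.24,0]},{"translation":[-0.0003,0,-0.0004],"angular":[-0.016,-0.36,0]},{"translation":[-0.0002,0,-0.0006],"angular":[-0.022,-0.48,0]},{"translation":[-0.0002,0,-0.0007],"angular":[-0.027,-0.6,0]}]';python3 - <<'E'
from h import *
tgt(.0315,-1.57);p,d,W=rel("w13")
s=readout.state(); print("torque",s["ft_torque"].round(2))
E
```

```text
time: 9.9
tool_pos: [0.5836, 0.1423, 0.1214]
tcp_rot: [-1.142, -1.564, 0.745]
ft_force: [-3.6, -5.4, 8.6]
opening: 0.221
t 9.9 q [-0.083  0.212 -0.515  0.547  0.394  0.001] p [0.5836 0.1423 0.1214] F [-3.6 -5.4  8.6] op 0.221
translation [0.0065, 0.0003, 0.0021] angular [-0.017, -0.962, -0.049] |w|deg 55.2
grip in mark [ 0.0048 -0.0035  0.0321] tool x in mark [-0.57   0.82  -0.049] tool y [ 0.034 -0.036 -0.999] F mark [ 0.2 -1.2 10.7]
torque [-0.49  0.26 -0.04]
```

View pics/w13.png

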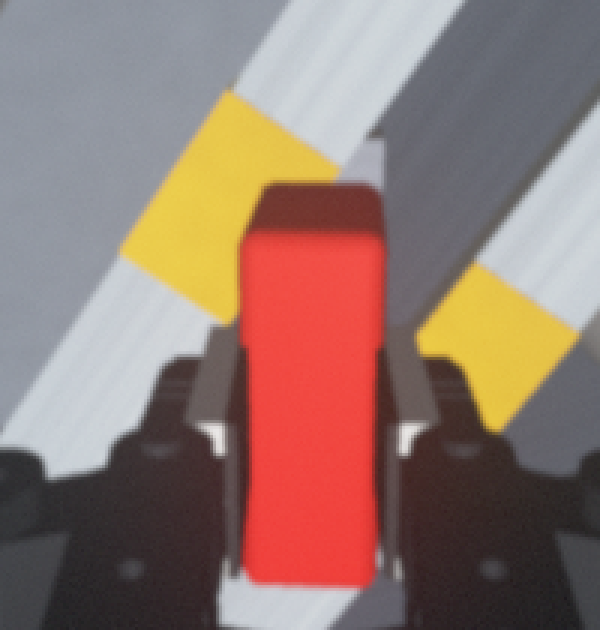

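Foot is sliding under the lip (crop (375,150)); the turn is free and the force is steady. I'll continue, recentring by ~2 mm.

```bash
python3 -m inch '[{"translation":[0.0003,0,-0.0004],"angular":[-0.005,-0.12,0]},{"translation":[0.0007,0,-0.0008],"angular":[-0.011,-0.24,0]},{"translation":[0.001,0,-0.0012],"angular":[-0.016,-0.36,0]},{"translation":[0.0014,0,-0.0017],"angular":[-0.022,-0.48,0]},{"translation":[0.0014,0,-0.0018],"angular":[-0.027,-0.6,0]}]';python3 - <<'E'
from h import *
tgt(.0315,-1.57)
s=readout.state(); print("torque",s["ft_torque"].round(2))
E
```

```text
time: 10.37
tool_pos: [0.5849, 0.1429, 0.122]
tcp_rot: [-0.984, -2.067, 1.141]
ft_force: [-4.7, -5.9, 8.5]
opening: 0.216
t 10.37 q [-0.086  0.199 -0.544  0.506  0.401 -0.59 ] p [0.5849 0.1429 0.122 ] F [-4.7 -5.9  8.5] op 0.216
translation [0.0068, 0.0001, -0.0003] angular [-0.007, -0.363, -0.054] |w|deg 21.0
grip in mark [ 0.0053 -0.0024  0.032 ] tool x in mark [-0.933  0.355 -0.054] tool y [ 0.051 -0.017 -0.999] F mark [-0.4 -2.3 11.1]
torque [-0.71  0.46 -0.14]
```

```bash
python3 -m inch '[{"translation":[-0.0002,0,-0.0004],"angular":[-0.005,-0.12,0]},{"translation":[-0.0002,0,-0.0008],"angular":[-0.011,-0.24,0]},{"translation":[-0.0001,0,-0.0012],"angular":[-0.016,-0.365,0]},{"translation":[-0.0001,0,-0.0012],"angular":[-0.016,-0.365,0]},{"translation":[-0.0001,0,-0.0012],"angular":[-0.016,-0.365,0]}]';python3 - <<'E'
from h import *
tgt(.0315,-1.57);p,d,W=rel("w15")
s=readout.state(); print("torque",s["ft_torque"].round(2))
p,d=camera("scene"); cv2.imwrite("pics/s15.png",cv2.resize(p[160:280,290:410,::-1],None,fx=5,fy=5,interpolation=2))
E
```

```text
time: 10.78
tool_pos: [0.5858, 0.1434, 0.1226]
tcp_rot: [-0.832, -2.356, 1.385]
ft_force: [-4.1, -6.2, 8.3]
opening: 0.218
t 10.78 q [-0.092  0.194 -0.557  0.487  0.414 -0.951] p [0.5858 0.1434 0.1226] F [-4.1 -6.2  8.3] op 0.218
translation [0.0067, 0.0002, -0.0016] angular [-0.001, -0.003, -0.054] |w|deg 3.1
grip in mark [ 0.0057 -0.0016  0.032 ] tool x in mark [-0.999  0.004 -0.054] tool y [ 0.054 -0.001 -0.999] F mark [ 0.3 -2.3 10.9]
torque [-0.71  0.48 -0.06]
```

View pics/w15.png

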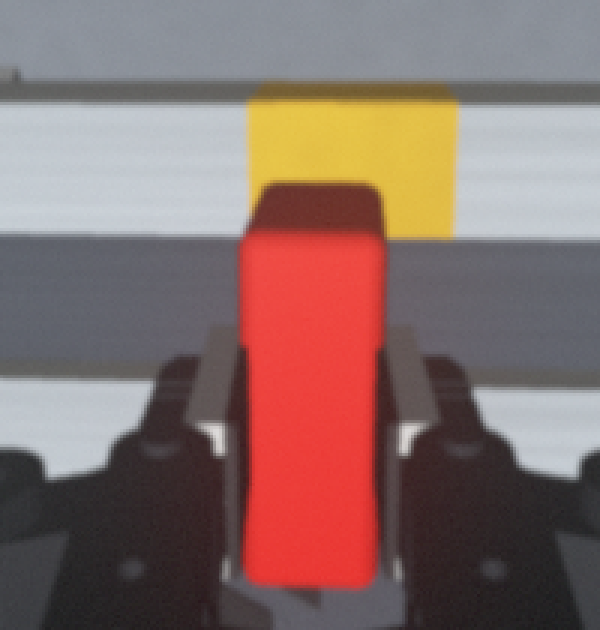

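View pics/s15.png

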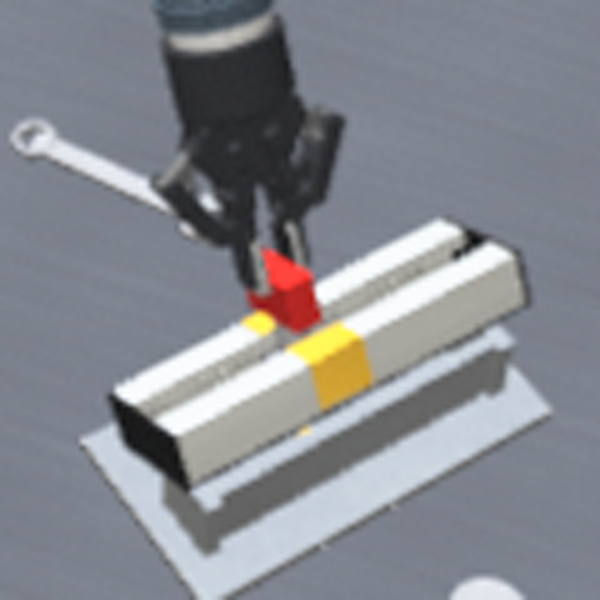

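The quarter turn is complete: the handle lies across the slot (crop 245–385, slot rows 238–378). I'll check centring across the slot before easing up.

```bash
python3 - <<'E'
from h import *
z=np.load("pics/w15.npz"); p,d=z["p"],z["d"]; W=cloud("wrist",p,d,np.eye(4))*1000
for c in (240,265,380,390):
    Y=W[150:300,c,1]; print(c,[(150+r,W[150+r,c].round(1).tolist()) for r in range(10,130) if abs(Y[r+1]-Y[r])>6 or abs(Y[r]-Y[r-1])>6])
hsv=cv2.cvtColor(p,cv2.COLOR_RGB2HSV).astype(int)
red=((hsv[...,0]<8)|(hsv[...,0]>172))&(hsv[...,1]>130)&(d>0); red[:,:285]=0; red[:,365:]=0;red[:180]=0;red[332:]=0
P=W[red]; t=P[abs(P[:,1]-np.median(P[:,1]))<6]; A=np.c_[t[:,[0,2]],np.ones(len(t))]
print(np.linalg.lstsq(A,t[:,1],rcond=None)[0],cv2.minAreaRect(t[:,[0,2]].astype(np.float32)))
E
```

```text
240 [(160, [-53.8, 36.1, 40.0]), (161, [-52.2, 29.9, 40.1]), (207, [-50.6, 16.7, 14.2]), (208, [-60.6, 52.9, 3.3]), (249, [-63.1, 53.9, -28.9]), (250, [-55.1, 25.8, -17.6])]
265 [(207, [-35.4, 16.0, 14.4]), (208, [-42.7, 53.6, 3.1]), (249, [-44.1, 52.8, -28.4]), (250, [-39.0, 27.3, -18.2]), (271, [-37.3, 15.6, -27.4]), (272, [-21.5, -62.0, 12.1])]
380 [(176, [32.0, 13.4, 33.7]), (177, [-0.6, -164.3, 65.0]), (178, [31.7, 11.4, 32.9]), (208, [32.7, 12.6, 14.8]), (209, [39.2, 47.1, 4.3]), (251, [41.0, 48.6, -28.2]), (252, [35.9, 22.0, -17.2]), (267, [34.5, 12.4, -23.0]), (268, [22.2, -49.4, 7.4]), (271, [22.1, -50.4, 6.6]), (272, [19.8, -62.3, 12.3])]
390 [(208, [38.5, 11.9, 15.0]), (209, [46.5, 47.9, 4.1]), (252, [48.2, 47.8, -28.6]), (253, [42.0, 20.4, -17.2]), (276, [40.9, 11.8, -28.8]), (277, [22.8, -64.9, 11.7])]
[-3.56215586e-02  6.53098501e-03 -3.51961354e+01] ((-0.5137901306152344, -0.5243873596191406), (60.15250015258789, 21.33205795288086), 89.50357818603516)
```

Centred within ~1 mm (play 2.5). Easing up ~8 mm with a −0.8 mm z correction.

```bash
python3 -m inch '[{"translation":[0,0,-0.0008],"angular":[0,0,0]},{"translation":[-0.0001,-0.002,-0.0008],"angular":[0,0,0]},{"translation":[-0.0002,-0.004,-0.0008],"angular":[0,0,0]},{"translation":[-0.0003,-0.006,-0.0008],"angular":[0,0,0]},{"translation":[-0.0003,-0.0075,-0.0008],"angular":[0,0,0]}]'>/dev/null; python3 -m inch '[{"translation":[0,0,0],"angular":[0,0,0]},{"translation":[0,0,0],"angular":[0,0,0]}]' >/dev/null;python3 - <<'E'
from h import *
tgt(.04,-1.57);p,d,W=rel("w16")
for c in (265,380):
    Y=W[150:300,c,1]; print(c,[(150+r,W[150+r,c].round(1).tolist()) for r in range(10,130) if abs(Y[r+1]-Y[r])>6 or abs(Y[r]-Y[r-1])>6])
s=readout.state(); print("torque",s["ft_torque"].round(2))
E
```

```text
t 11.47 q [-0.097  0.184 -0.55   0.507  0.415 -0.957] p [0.5838 0.1407 0.129 ] F [-2.8 -5.6  6.5] op 0.215
translation [0.0065, -0.0011, -0.0014] angular [-0.002, -0.003, -0.054] |w|deg 3.1
grip in mark [ 0.0056 -0.0013  0.0393] tool x in mark [-0.999  0.004 -0.054] tool y [ 0.054 -0.002 -0.999] F mark [ 1.  -2.1  8.8]
265 [(203, [-36.8, 23.9, 14.8]), (204, [-43.6, 58.7, 4.8]), (245, [-45.4, 60.3, -28.4]), (246, [-40.0, 33.1, -17.8]), (271, [-38.9, 23.0, -31.2]), (272, [-21.4, -62.4, 12.3]), (274, [-21.1, -64.0, 12.3]), (275, [-0.6, -164.3, 65.0]), (276, [-21.0, -65.0, 12.1])]
380 [(160, [34.5, 29.9, 40.8]), (192, [33.6, 19.6, 22.9]), (193, [-0.6, -164.3, 65.0]), (194, [33.6, 19.7, 21.6]), (204, [33.8, 19.0, 15.5]), (205, [40.6, 54.8, 5.1]), (227, [41.5, 55.5, -12.0]), (228, [-0.6, -164.3, 65.0]), (229, [41.6, 55.5, -13.6]), (239, [41.9, 55.5, -21.5]), (240, [-0.6, -164.3, 65.0]), (241, [41.8, 54.3, -22.6]), (247, [42.1, 54.7, -27.6]), (248, [37.0, 28.4, -17.2]), (267, [35.9, 19.8, -26.7]), (268, [22.5, -48.0, 6.6]), (271, [22.0, -50.8, 6.7]), (272, [19.8, -62.2, 12.2])]
torque [-0.97  0.4  -0.14]
```

Out ≈39 mm, which is past the 35 mm where a missed groove would have blocked it. I'll ease up a touch more to confirm the stop, then release.

```bash
python3 -m inch '[{"translation":[0,-0.0015,-0.0005],"angular":[0,0,0]},{"translation":[-0.0001,-0.003,-0.0005],"angular":[0,0,0]},{"translation":[-0.0001,-0.003,-0.0005],"angular":[0,0,0]}]';python3 -c "
from h import *
tgt(.04,-1.57)"
```

```text
time: 11.77
tool_pos: [0.5829, 0.1401, 0.1301]
tcp_rot: [-0.83, -2.354, 1.386]
ft_force: [5.1, -1.1, -6.6]
opening: 0.214
t 11.77 q [-0.099  0.182 -0.548  0.513  0.415 -0.959] p [0.5829 0.1401 0.1301] F [ 5.1 -1.1 -6.6] op 0.214
translation [0.0062, 0.0004, -0.0016] angular [-0.003, -0.003, -0.053] |w|deg 3.0
grip in mark [ 0.0052 -0.0016  0.0407] tool x in mark [-0.999  0.004 -0.053] tool y [ 0.053 -0.003 -0.999] F mark [ 4.8 -1.5 -6.7]
```

Force reversed at 40.7 mm, so the lips are holding it in the grooves. I'll release and back off.

```bash
python3 -m inch '[{"translation":[0,0,0],"angular":[0,0,0]},{"translation":[0,0,0],"angular":[0,0,0]},{"translation":[0,0,0],"angular":[0,0,0]},{"translation":[0,0,0],"angular":[0,0,0]}]' 0.055 20; python3 -m inch '[{"translation":[0,-0.02,0],"angular":[0,0,0]},{"translation":[0,-0.05,0],"angular":[0,0,0]},{"translation":[0,-0.085,0],"angular":[0,0,0]},{"translation":[0,-0.12,0],"angular":[0,0,0]},{"translation":[0,-0.12,0],"angular":[0,0,0]}]'; python3 -m inch '[{"translation":[0,0,0],"angular":[0,0,0]},{"translation":[0,0,0],"angular":[0,0,0]},{"translation":[0,0,0],"angular":[0,0,0]}]' >/dev/null; python3 - <<'E'
from h import *
pose(); T=tcp(); p,d=camera("wrist"); np.savez("pics/w17.npz",p=p,d=d,T=T); cv2.imwrite("pics/w17.png",p[:,:,::-1])
c,A=chanfit(p,d,T); W=(cloud("wrist",p,d,T)-c)@A
hsv=cv2.cvtColor(p,cv2.COLOR_RGB2HSV).astype(int)
red=((hsv[...,0]<8)|(hsv[...,0]>172))&(hsv[...,1]>130)&(d>0)&(np.linalg.norm(W,axis=-1)<.09)
P=W[red]; t=P[abs(P[:,2]-np.percentile(P[:,2],60))<.005]; print("top z",np.median(t[:,2]),"-> centre",np.median(t[:,2])-.018, cv2.minAreaRect(t[:,:2].astype(np.float32)*1000))
B=np.c_[t[:,:2],np.ones(len(t))]; print("tilt",np.linalg.lstsq(B,t[:,2],rcond=None)[0])
for n in ("scene","top"):
    p,d=camera(n); cv2.imwrite(f"pics/{n}17.png",p[:,:,::-1])
E
```

```text
time: 12.1
tool_pos: [0.5809, 0.1415, 0.1297]
tcp_rot: [-0.825, -2.354, 1.384]
ft_force: [0.1, -1.2, 0.1]
opening: 0.648
time: 12.52
tool_pos: [0.5435, 0.0946, 0.2403]
tcp_rot: [-0.835, -2.358, 1.384]
ft_force: [0.6, -0.6, 0.4]
opening: 0.646
t 12.77 q [-0.21   0.031 -0.429  0.84   0.45  -1.077] p [0.5404 0.0967 0.2318] F [-0.3 -1.  -0.4] op 0.644
yellow [308 146  40  29 811] [0.5667 0.1321 0.0954]
yellow [333 206  14  25 341] [0.5897 0.1811 0.1259]
n 12565 plane [ 0.00063214 -0.00175642 -0.0007272 ] off z -0.0007187585393444471 slope [-1.59847732e-06 -8.41519955e-09] az 54.35678571555547
edges med [-0.04157822 -0.01626843  0.01617296  0.04157869] xrange -0.13472685570060128 0.12660802025478718
yellow x range [-0.01152109  0.0250767 ] z -3.416038812007778e-05
mark [0.5848 0.1542 0.1109]
top z 0.05791365986150443 -> centre 0.03991365986150443 ((6.034174919128418, -1.1673049926757812), (59.70074462890625, 20.963863372802734), 89.9981460571289)
tilt [0.01017612 0.00330883 0.05780792]
```

View pics/w17.png

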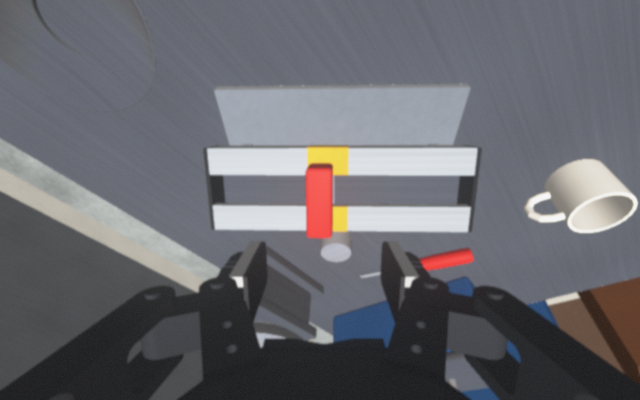

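View pics/scene17.png

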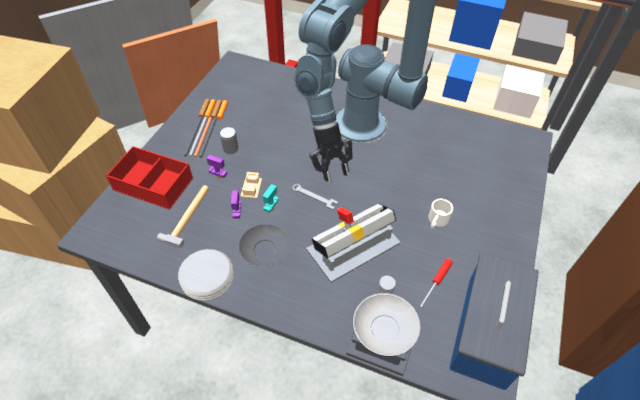

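The wrist image shows the handle at (320,200) across the slot within the yellow band (308–348). Its centre is 39.9 mm out, y −1.2 mm, x ≈ +6 mm, and square. The scene view shows all bystanders where they were. Handing in.

```bash
python3 -c "
from station import ctrl
print(ctrl.close_job())"
```

```text
the job is handed in; nothing more can be done
None
```

I took the red-handled nut from its cradle and locked it into the channel at the yellow mark. Then I let go, backed off 120 mm and handed the job in at about 13 s.

**Moves:** The foot went lengthwise down through the slot. I pressed to about 32 mm out, where the spring force was about 14 N, then turned a quarter turn and let it spring up. On a small upward pull the force reversed at about 40.7 mm out, so the lips are holding the grooves.

**Last checks, after release:**

| Check | Measured | Allowed |
|---|---|---|
| Handle centre out from the face | 39.9 mm | 35.5 to 44.5 mm |
| Across the slot | −1.2 mm | ±6 mm |
| Along the slot | about +6 mm | ±22 mm |
| Foot across the slot, off by | less than 0.01 rad | 0.25 rad |
| Stem square to the face, off by | about 0.01 rad | 0.15 rad |

The robot was touching nothing. In the scene view the bystanders stood where they started; I judged that by eye and did not measure it.

**What disagreed:**
- The nut sat about 2.6° tilted in the grip, and I corrected for that before inserting it.
- Small sideways moves did not go as commanded: 1.5 mm once gave about 4 mm, and a later 1.8 mm moved it hardly at all. I recentred from the wrist images.
- In the last picture the handle hid part of the yellow bands, so the +6 mm along the slot is less certain than the rest. The position computed from the arm's pose, taken before release, gave +5 mm.

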